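# Zero the block-height gauge on its master and check a stamp mount

### The job

Check the pale wooden stamp mount on the block-height gauge. Gently slide the blue master block along the bed, in under the sprung foot and fully home against the brass back stop, and turn the zero knob so that its red index lies over the black needle. Then draw the master out and leave it lying flat on the cork coaster, and slide the wooden mount in its place, fully home against the stop, keeping that zero setting, without ramming the stop, and leaving the other things on the table alone.

Things in the scene. Friction and masses are not known exactly. Their poses are not given: they have to be found in the camera images.
- bed (a point): Block-height gauge, fixed; grey bed 216 x 84 mm (x = -110 to 106). Point: on the bed's top, 15 mm over the table; +x runs along the bed away from its open front, z up. Guide rails 35 mm apart, 5 mm high, from x=12 mm, flared mouth from x=-4. Red bridge over x=35, below 95 mm above the table. Behind it a brass stop, clamped somewhere else each time: block's rear end at home lies at x = 50 to 86 mm (not reported).
- foot (a joint): Steel sprung foot under the red bridge, 22 mm wide: lift in m, 0 = down, its flat underside (x = 29 to 47 mm of bed) then 19.5 to 22.5 mm over the bed (differs each time). A 17 degree ramp on its front lets a block pushed along the bed lift it; spring 2.5 N plus 0.25 N/mm. Sliding a block in takes up to about 15 N at the ramp, then 3 to 8 N, more if the block is also pressed down.
- stop_pad (a joint): White sprung pad on the front of the brass stop at the rear of the bed: travel in m along the bed's +x, 0 = out, 0.003 = pressed right in (solid, block fully home). Its spring gives only 0.5 to 1 N, so home is felt as a sharp rise of force. Pushes of 5 to 12 N are plenty; over 20 N is ramming.
- knob_grip (a point): Zero knob on top of the round white dial left of the bed (bed frame: x=0, y=+120 mm). Point: centre of its upright black bar grip, 36 mm long (own x) x 12 mm wide (own y) x 24 mm high, 56 mm over the table; dial face 35 mm over the table. The knob's red index points along the point's own -x.
- zero_knob (a joint): Angle of the zero knob in rad, counter-clockwise from above; at 0 its red index points along the bed's -x. Stays where it is left; friction 0.03 N m.
- needle (a joint): Angle of the dial's thin black needle in rad, same sense and zero as zero_knob (equal angles: red index over the needle). It is geared to the foot: 0.2 rad per mm of lift, 0 with the foot down.
- needle_tip (a point): Tip of the black needle, 40 mm from the dial's axis, just over the white face and under the red index. Its own -x points along the needle.
- master_mid (a point): Blue master block with a silver band, 90 x 30 x 24 mm (own x, y, z), about 0.18 kg, lying on the front of the bed short of the foot. Point: its centre.
- mount_mid (a point): Pale wooden stamp mount, 90 x 30 x 26 mm (own x, y, z), about 0.06 kg, on the table; 2 mm higher than the master. Point: its centre.
- coaster_top (a point): Cork coaster, 120 x 100 x 5 mm, fixed on the table. Point: centre of its top, 5 mm over the table; x along the long side.
- offcut_mid (a point): Green block 60 x 34 x 20 mm, a bystander. Point: its centre.
- glue_stick: Standing white glue stick with red cap, 27 mm across, 88 mm high, a bystander. Origin: centre of its underside.
- tape_roll: Roll of tape lying flat, 68 mm across, 18 mm high, a bystander. Origin: centre of its underside.
- drink_can: Red drink can, 58 mm across, 135 mm high, a bystander. Origin: centre of its underside.
- scissors: Orange-handled scissors lying flat, about 170 mm long, a bystander. Origin: near the pivot; blades along +x.
There are look-alikes about, which are no part of the job. There is more than one size of the part that bears mount_mid; the job needs the smaller. There is more than one size of the part that bears master_mid; the job needs the smaller.

How it is judged:
By the outcome, as a careful person would: the job done as asked, in the order asked, and still so for the second after the job is handed in, with the robot touching nothing.
It also fails if it takes over 72 s, if anything falls off the work surface, if the arm or the gripper's body presses on something with over 40 N, if the wrist force passes 120 N, or if a joint passes its speed limit or range.

### The arm

A 6-joint arm with a two-finger parallel gripper is mounted at the origin on the work surface. World frame = base frame: x ahead of the robot, y to its left, z up, the work surface at z = 0. Lengths are in mm, angles in rad, forces in N, time in s.
With the tool pointing down it reaches from about 300 to 775 mm from the base axis. Payload 14.6 kg.
Tool frame: the origin (TCP) lies midway between the tips of the shut fingers; the grasp point (between the pads) lies 19 mm behind it (manip.grip_point_offset is the distance from the TCP to the grasp point, in mm); x points along the fingers, z is the direction in which the jaws open and shut, and the axes are right-handed (so a half turn about x gives the same grasp; the last joint's range is limited). The gripper opens to 94 mm and grips with 3 to 60 N. Pads are 16 mm wide; open, the fingers measure 119 mm over their backs; the gripper's body (75 mm by 177 mm) begins 78 mm behind the grasp point.
Start: joints at [-1.197, 0.3, 1.521, -0, 1.321, -0.067], TCP at [234.657, -497.419, 184.346] pointing down, gripper open.
Joint ranges: [-3.03, 3.03], [-0.79, 2.21], [0.23, 2.52], [-1.04, 4.18], [0, 3.07], [-2.55, 2.55]. Speed limits (rad/s): [2.22, 2.22, 2.57, 3.14, 3.14, 3.14].

### API

Orientations are given as [roll, pitch, yaw] about the fixed x, y, z axes, in that order (R = Rz(yaw) Ry(pitch) Rx(roll)).
In Python, from cell import manip, camera, calibration, order gives the robot as it stands.
- The arm moves only by the tool jog_arm, never from a script. Its arguments are lists of equal length, an entry for each row: "turn": the turn, a rotation vector about the tool's x, y, z in degrees, a list of three; "dp": the shift along the tool's x, y, z in cm, a list of three; "gripper": the closure, from 0 (fully open) to 1 (shut). In form: {"turn": [[ax, ay, az], ...], "dp": [[tx, ty, tz], ...], "gripper": [gripper, ...]}. A call has 1 to 8 rows; each row shifts and turns the pose as measured when the row begins, along the tool's axes as they then stand; what a row does not reach is not made up. A row lasts 1/8 s, in which the tool goes at most 62.5 mm and 10.7 degrees, less where a joint would pass 70% of its speed; a pose out of reach is approached as far as the arm can. A call is refused whole if a number of a shift passes 6.25 or a number of a turn 10.7, either way. A call with a gripper value outside its range is refused whole. The fingers move at their own pace and stop on an object; "grip_force" is the grip in N (left out, the last holds). Time passes only in rows, so rows that do not move let the fingers close. It gives the time, the measured TCP pose, the force and the opening at its end, in the units of the state.
- manip.read_state(): the state, without advancing time (a new reading comes with each control period).
- camera(name): name is "scene" or "top" or "wrist"; returns (picture, depth): 420x560x3 uint8, red, green, blue; 420x560 float32, mm along the optical axis (not along the pixel's ray), 0 where there is no reading.
- calibration(name): a dict with "K" (3x3 intrinsics, pixels), "world_from_camera" (4x4, takes a point from camera to world coordinates). Camera axes: x right, y down, z forward; pixel columns grow to the right and rows downward; lengths in mm; the calibration is good to about 2 mm. A picture is of the moment at which its call begins: read the wrist's pose just before it. calibration takes no time and is no camera call; for the wrist camera it gives the pose at the moment of the call.
- order.sign_off(): hands the job in, once; it reports no verdict.
The state is a dict: "clock": time; "joints": joint angles; "qd": joint speeds; "effort": joint torques, N m; "eef_pos": TCP position; "eef_rot": TCP orientation; "wrist_force": force on the tool from outside, world axes, zero at the start; "moment": the same for the moment, N m; "finger_gap": finger opening in mm.
Only numpy, scipy, OpenCV 4.12 (cv2) and the standard library are available. Lean on these libraries where they do the work, as an engineer would, in place of code of your own. Each camera call takes 0.05 s, during which the arm holds its last target.

## Working session

There is one attempt and no reset: what is moved stays moved. The work goes in short steps, Python scripts to look and compute and a tool call to move; the robot and the scene stay as the last step left them, time stands still between calls to the robot, and variables do not carry over. Pictures are saved under pics/ and viewed, and the job is handed in when it is done.

Besides the shell and the picture viewer there is one more tool, called after "Request:" as name(argument=value, ...) on one line, values as JSON. jog_arm: Moves the arm, as the interface text tells. Its arguments: {"type":"object","properties":{"turn":{"type":"array","items":{"type":"array","items":{"type":"number"}}},"dp":{"type":"array","items":{"type":"array","items":{"type":"number"}}},"gripper":{"type":"array","items":{"type":"number"}},"grip_force":{"type":"number"}},"required":["turn","dp","gripper"]}

```bash
ls; mkdir -p pics; cat > h.py <<'E'
import numpy as np, cv2
from cell import manip, camera, calibration, order
def shot(n,f):
    c=calibration(n); p,d=camera(n)
    cv2.imwrite('pics/'+f+'.png',p[:,:,::-1]); np.savez('pics/'+f+'.npz',p=p,d=d,K=c['K'],T=c['world_from_camera'])
    return p,d,np.array(c['K']),np.array(c['world_from_camera'])
def load(f):
    z=np.load('pics/'+f+'.npz'); return z['p'],z['d'],z['K'],z['T']
def ray(K,T,u,v,z):
    r=T[:3,:3]@np.linalg.inv(K)@np.array([u,v,1.]); o=T[:3,3]; return o+r*(z-o[2])/r[2]
def cloud(d,K,T):
    v,u=np.mgrid[:d.shape[0],:d.shape[1]]
    P=np.stack([(u-K[0,2])/K[0,0]*d,(v-K[1,2])/K[1,1]*d,d],-1); return P@T[:3,:3].T+T[:3,3]
E
python3 - <<'E'
from h import *
print(manip.read_state())
for n in ("scene","top"):
    p,d,K,T=shot(n,n+'0'); print(n,K.round(1).tolist(),T.round(3).tolist())
E
```

```text
pics
{'clock': 0.0, 'joints': array([-1.19661226e+00,  3.00472005e-01,  1.52157702e+00,  8.37944716e-06,
        1.32071789e+00, -6.66127970e-02]), 'qd': array([-7.95690095e-04,  3.16284032e-04, -1.16088420e-03,  2.52610873e-04,
       -2.97604600e-04, -6.62345421e-05]), 'effort': array([ 3.08257586e-04, -5.31805909e+01, -3.52738810e+01,  7.08509772e-02,
        2.44472595e-02, -9.66712423e-05]), 'eef_pos': array([ 234.54973404, -497.15846812,  183.78757094]), 'eef_rot': array([3.06806813, 1.56962203, 1.93806659]), 'wrist_force': array([-0.51263873,  0.3241643 ,  0.18092378]), 'moment': array([0.05322396, 0.01711971, 0.04250907]), 'finger_gap': 94.13124163292369}
scene [[386.7, 0.0, 281.2], [0.0, 386.7, 212.7], [0.0, 0.0, 1.0]] [[-0.875, 0.265, -0.406, 1010.86], [0.485, 0.504, -0.715, 784.186], [0.016, -0.822, -0.569, 670.794], [0.0, 0.0, 0.0, 1.0]]
top [[487.5, 0.0, 268.9], [0.0, 487.5, 209.2], [0.0, 0.0, 1.0]] [[0.025, -0.994, 0.103, 431.662], [-1.0, -0.023, 0.018, 5.307], [-0.016, -0.103, -0.995, 1318.775], [0.0, 0.0, 0.0, 1.0]]
```

View pics/scene0.png

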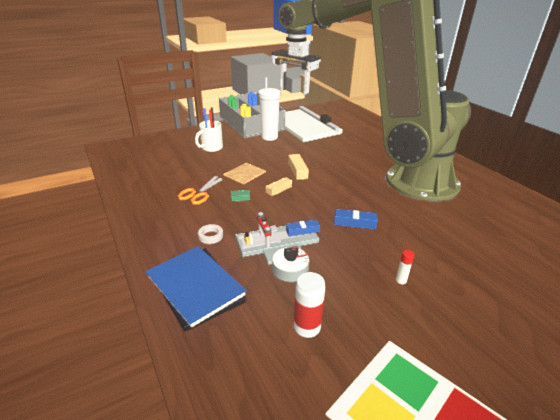

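View pics/top0.png

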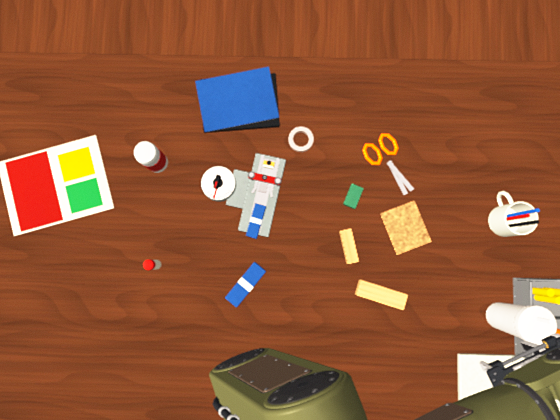

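```bash
cat > m.py <<'E'
from h import *
p,d,K,T=load('top0')
hsv=cv2.cvtColor(p,cv2.COLOR_RGB2HSV)
W=cloud(d,K,T)
def rects(name,lo,hi,z,roi=None,amin=40):
    m=cv2.inRange(hsv,lo,hi)
    if roi: 
        q=np.zeros_like(m); a,b,c,e=roi; q[b:e,a:c]=m[b:e,a:c]; m=q
    cs,_=cv2.findContours(m,cv2.RETR_EXTERNAL,cv2.CHAIN_APPROX_NONE)
    for c in cs:
        if cv2.contourArea(c)<amin: continue
        w=np.array([ray(K,T,u,v,z)[:2] for u,v in c[:,0]],np.float32)
        r=cv2.minAreaRect(w); bx=cv2.boxPoints(r)
        e=bx[1]-bx[0]; f=bx[2]-bx[1]; L=e if np.hypot(*e)>np.hypot(*f) else f
        M=cv2.moments(c)
        pz=np.median([W[v,u,2] for u,v in c[:,0]])
        print(name,'px',round(M['m10']/M['m00']),round(M['m01']/M['m00']),'c',np.round(r[0],1),'size',np.round(r[1],1),'yaw',round(np.degrees(np.arctan2(L[1],L[0]))%180,1),'zmed',pz.round(1))
rects('blue',(100,120,60),(130,255,255),39,(200,180,300,245))
rects('blue2',(100,120,60),(130,255,255),24,(200,250,300,320))
rects('wood',(15,60,170),(30,160,255),26,(330,220,420,320))
rects('cork',(10,90,120),(25,255,255),5,(370,190,440,270))
rects('green',(50,80,40),(90,255,255),20,(330,170,380,220))
rects('bed',(60,5,90),(120,60,200),15,(210,140,300,250))
rects('white',(0,0,215),(179,30,255),35,(190,155,245,210))
rects('red',(0,150,120),(8,255,255),95,(240,160,290,200),10)
rects('red',(0,150,120),(8,255,255),35,(190,155,245,210),3)
c=cv2.resize(p[140:250,190:300],None,fx=7,fy=5.4,interpolation=cv2.INTER_CUBIC)
cv2.imwrite('pics/c1.png',cv2.resize(p[145:245,190:300],None,fx=5.8,fy=5.8,interpolation=cv2.INTER_CUBIC)[:,:,::-1])
cv2.imwrite('pics/c2.png',cv2.resize(p[180:320,330:450],None,fx=4.2,fy=4.2,interpolation=cv2.INTER_CUBIC)[:,:,::-1])
E
python3 m.py
```

```text
blue px 253 230 c [507.8  69.3] size [28.3 36.6] yaw 163.2 zmed 40.7
blue px 258 211 c [558.4  56.4] size [27.6 35. ] yaw 165.6 zmed 40.6
blue2 px 236 295 c [337.4 109.1] size [39.3 50.1] yaw 142.7 zmed 33.8
blue2 px 254 274 c [393.9  65.2] size [39.1 50.9] yaw 142.6 zmed 33.3
wood px 381 294 c [ 348.6 -268.8] size [133.6  43.2] yaw 73.8 zmed 35.3
wood px 349 246 c [ 473.1 -183.7] size [91.1 34. ] yaw 13.4 zmed 15.8
wood px 403 234 c [ 499.5 -322.4] size [89.7 95.1] yaw 91.3 zmed 6.5
cork px 404 230 c [ 521.6 -336.7] size [216.3 186.1] yaw 0.2 zmed 1.6
green px 353 196 c [ 607.1 -194.9] size [33.7 61.4] yaw 158.9 zmed 20.7
white px 219 182 c [630.3 158. ] size [108.1  88.6] yaw 78.1 zmed 35.1
red px 264 178 c [637.9  43.4] size [57.4 16.6] yaw 79.8 zmed 69.2
red px 215 184 c [626.  173.6] size [ 7.2 21.3] yaw 174.0 zmed 68.2
```

```bash
sleep 4; ls pics
```

```text
c1.png
c2.png
scene0.npz
scene0.png
top0.npz
top0.png
```

View pics/c1.png

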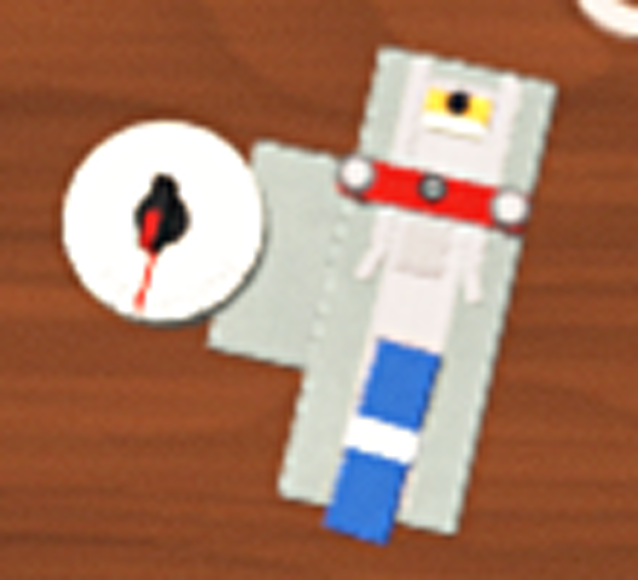

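View pics/c2.png

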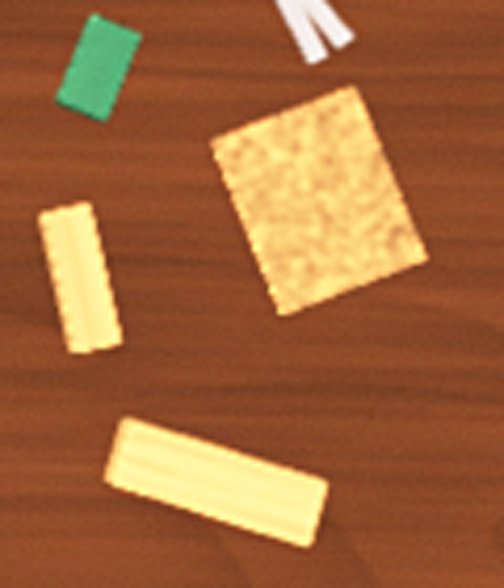

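```bash
cat > m2.py <<'E'
from h import *
p,d,K,T=load('top0')
f=lambda x,y:(190+(x+.5)/5.8-.5,145+(y+.5)/5.8-.5)
cs=[ray(K,T,*f(*c),15) for c in [(380,47),(556,85),(458,535),(278,495)]]
c=np.array(cs); print(c.round(1)); 
for a,b in ((0,1),(1,2),(2,3),(3,0)):
    e=c[b]-c[a]; print(np.hypot(*e[:2]).round(1),np.degrees(np.arctan2(e[1],e[0])).round(1))
print('centre',c.mean(0))
print('dial',ray(K,T,*f(163,221),35))
g=[ray(K,T,330+(x+.5)/4.2-.5,180+(y+.5)/4.2-.5,5) for x,y in [(211,142),(353,87),(428,258),(281,315)]]
g=np.array(g);print('cork',g.round(1),g.mean(0))
for a,b in ((0,1),(1,2),(2,3),(3,0)):
    e=g[b]-g[a]; print(np.hypot(*e[:2]).round(1),np.degrees(np.arctan2(e[1],e[0])).round(1))
s=manip.read_state()
from scipy.spatial.transform import Rotation as Ro
print(Ro.from_euler('xyz',s['eef_rot']).as_matrix().round(3))
c=calibration('wrist');print(np.array(c['K']).round(1).tolist(),np.array(c['world_from_camera']).round(3).tolist())
E
python3 m2.py
```

```text
[[720.1  70.7  15. ]
 [703.7 -12.3  15. ]
 [492.   28.4  15. ]
 [508.5 112.   15. ]]
84.6 -101.2
215.6 169.1
85.2 78.8
215.6 -11.1
centre [606.05268571  49.70386565  15.        ]
dial [632.13131497 167.26094927  35.        ]
cork [[ 562.7 -270.1    5. ]
 [ 600.3 -361.     5. ]
 [ 491.5 -408.     5. ]
 [ 453.1 -314.6    5. ]] [ 526.90158663 -338.41701303    5.        ]
98.5 -67.5
118.5 -156.7
101.0 112.4
118.3 22.1
[[-0.     0.904  0.427]
 [ 0.001  0.427 -0.904]
 [-1.     0.    -0.001]]
[[366.7, 0.0, 279.8], [0.0, 366.7, 212.1], [0.0, 0.0, 1.0]] [[0.427, -0.876, -0.224, 298.876], [-0.904, -0.414, -0.105, -466.992], [-0.001, 0.247, -0.969, 384.881], [0.0, 0.0, 0.0, 1.0]]
```

```bash
cat > plan.py <<'E'
from h import *
from scipy.spatial.transform import Rotation as Ro
import json,math
O=np.array([608.0,49.3]); BY=-11.1
def bed(x,y):
    a=math.radians(BY); return O+np.array([x*math.cos(a)-y*math.sin(a), x*math.sin(a)+y*math.cos(a)])
def cur():
    s=manip.read_state(); R=Ro.from_euler('xyz',s['eef_rot']).as_matrix(); return s,np.array(s['eef_pos']),R
def plan(way,n):
    """way: target (x,y,z) tip, jaw yaw deg; n rows straight line"""
    s,p,R=cur(); tgt=np.array(way[:3],float)
    # desired R
    def Rd(y):
        y=math.radians(y); z=np.array([math.cos(y),math.sin(y),0]); x=np.array([0,0,-1.]); return np.stack([x,np.cross(z,x),z],1)
    y0=math.degrees(math.atan2(R[1,2],R[0,2])); dy=(way[3]-y0+180)%360-180
    if len(way)>4: dy=way[4]
    turn=[];dp=[]
    for i in range(1,n+1):
        Rt=Rd(y0+dy*i/n); rv=Ro.from_matrix(R.T@Rt).as_rotvec(degrees=True)
        pt=s['eef_pos']+(tgt-s['eef_pos'])*i/n
        t=R.T@(pt-p)/10
        rv=np.round(rv,1);t=np.round(t,2)
        turn.append(rv.tolist());dp.append(t.tolist())
        p=p+R@(t*10); R=R@Ro.from_rotvec(rv,degrees=True).as_matrix()
    print(json.dumps({"turn":turn,"dp":dp}).replace('-0.0,','0,').replace('-0.0]','0]'));print('end',p.round(1))
def rep():
    s,p,R=cur(); a=math.radians(BY)
    d=p[:2]-O; print('t',round(s['clock'],2),'tcp',p.round(1),'bed',round(d[0]*math.cos(a)+d[1]*math.sin(a),1),round(-d[0]*math.sin(a)+d[1]*math.cos(a),1),'jawyaw',round(math.degrees(math.atan2(R[1,2],R[0,2])),1),'F',np.round(s['wrist_force'],1),'gap',round(s['finger_gap'],1),'j6',round(s['joints'][5],2))
E
python3 - <<'E'
from plan import *
b=bed(-109,-1); print(b)
plan((475,75,170,78.9),16)
E
```

```text
[500.84657766  69.30360169]
{"turn": [[-9.0, -0.1, 0], [-9.0, 0.0, 0], [-8.9, 0.0, 0.0], [-9.0, 0.0, 0.0], [-9.0, 0.0, 0.0], [-9.0, 0.0, 0.0], [-8.9, 0.0, 0.0], [-9.0, 0.0, 0.0], [-9.0, 0.0, 0.0], [-9.0, 0.0, 0.0], [-9.0, 0.0, 0.0], [-8.9, 0.0, 0.0], [-9.0, 0, 0.0], [-9.0, 0, 0.0], [-9.0, 0, 0.0], [-8.9, 0, 0.0]], "dp": [[0.09, 2.88, -2.59], [0.08, 3.26, -2.11], [0.09, 3.55, -1.58], [0.09, 3.74, -1.0], [0.08, 3.86, -0.41], [0.09, 3.87, 0.2], [0.08, 3.8, 0.8], [0.09, 3.62, 1.38], [0.08, 3.37, 1.93], [0.09, 3.02, 2.44], [0.08, 2.6, 2.87], [0.09, 2.13, 3.25], [0.08, 1.59, 3.54], [0.09, 1.02, 3.74], [0.08, 0.42, 3.85], [0.09, -0.18, 3.88]]}
end [475.  75. 170.]
```

Request:
jog_arm(turn=[[-9, 0, 0], [-9, 0, 0], [-9, 0, 0], [-9, 0, 0], [-9, 0, 0], [-9, 0, 0], [-9, 0, 0], [-9, 0, 0]], dp=[[0.1, 2.9, -2.6], [0.1, 3.3, -2.1], [0.1, 3.5, -1.6], [0.1, 3.7, -1.0], [0.1, 3.9, -0.4], [0.1, 3.9, 0.2], [0.1, 3.8, 0.8], [0.1, 3.6, 1.4]], gripper=[0, 0, 0, 0, 0, 0, 0, 0])

```text
clock: 1.1
eef_pos: [351.6, -200.7, 173.9]
eef_rot: [1.926, 1.566, 2.089]
wrist_force: [0.7, -0.2, -0.3]
finger_gap: 93.9
```

```bash
python3 - <<'E'
from plan import *
rep(); plan((470,76,170,78.9),8)
E
```

```text
t 1.1 tcp [ 351.6 -200.7  173.9] bed -203.5 -294.7 jawyaw 9.3 F [ 0.7 -0.2 -0.3] gap 93.9 j6 -0.77
{"turn": [[-8.7, -0.1, -0.3], [-8.7, 0.0, 0.0], [-8.7, 0.0, 0.0], [-8.7, 0.0, 0.0], [-8.7, 0.0, 0.0], [-8.7, 0.0, 0.0], [-8.7, 0.0, 0.0], [-8.7, 0, 0.0]], "dp": [[0.06, 3.17, 2.02], [0.05, 2.83, 2.48], [0.05, 2.43, 2.88], [0.04, 1.96, 3.21], [0.05, 1.45, 3.47], [0.05, 0.91, 3.65], [0.05, 0.35, 3.74], [0.05, -0.22, 3.76]]}
end [470.  76. 170.]
```

Request:
jog_arm(turn=[[-9, 0, -0.3], [-9, 0, 0], [-9, 0, 0], [-9, 0, 0], [-9, 0, 0], [-9, 0, 0], [-9, 0, 0], [-9, 0, 0]], dp=[[0.05, 3.2, 2.0], [0.05, 2.85, 2.5], [0.05, 2.45, 2.9], [0.05, 2.0, 3.2], [0.05, 1.45, 3.5], [0.05, 0.9, 3.65], [0.05, 0.35, 3.75], [0.05, -0.2, 3.8]], gripper=[0.2, 0.3, 0.3, 0.3, 0.3, 0.3, 0.3, 0.3])

```text
clock: 2.1
eef_pos: [460.9, 92.2, 168.6]
eef_rot: [1.881, 1.568, -2.94]
wrist_force: [0.3, -1.2, -0.8]
finger_gap: 65.6
```

```bash
python3 - <<'E'
from plan import *
rep(); shot('wrist','w1'); shot('top','top1');rep()
E
```

```text
t 2.1 tcp [460.9  92.2 168.6] bed -152.6 13.8 jawyaw 83.8 F [ 0.3 -1.2 -0.8] gap 65.6 j6 -1.34
t 2.2 tcp [461.1  93.4 168.3] bed -152.7 14.9 jawyaw 83.9 F [ 0.5 -1.7  0.3] gap 66.2 j6 -1.34
```

View pics/w1.png

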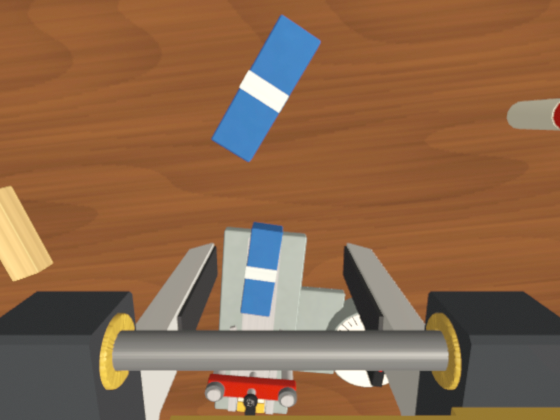

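The wrist view shows the short master on the bed at about (262,268), the larger blue decoy at (267,88), the red bridge at (250,388) and the dial at (365,345).

```bash
python3 - <<'E'
from plan import *
p,d,K,T=load('w1')
hsv=cv2.cvtColor(p,cv2.COLOR_RGB2HSV)
m=cv2.inRange(hsv,(100,120,60),(130,255,255)); 
pts=[]
for roi in [(225,200,300,330)]:
    a,b,c,e=roi; q=np.zeros_like(m); q[b:e,a:c]=m[b:e,a:c]
    v,u=np.nonzero(q); w=np.array([ray(K,T,x,y,39)[:2] for x,y in zip(u,v)],np.float32)
    r=cv2.minAreaRect(w); bx=cv2.boxPoints(r); print(r,bx.round(1))
    e0=bx[1]-bx[0];f=bx[2]-bx[1];L=e0 if np.hypot(*e0)>np.hypot(*f) else f; print(np.degrees(np.arctan2(L[1],L[0])))
    c=np.array(r[0])-O;a=np.radians(BY);print('bed',c[0]*np.cos(a)+c[1]*np.sin(a),-c[0]*np.sin(a)+c[1]*np.cos(a))
plan((500,71,90,75.5),5)
E
```

```text
((528.665771484375, 66.02677154541016), (28.642248153686523, 94.23985290527344), 74.94316864013672) [[479.4  64.4]
 [570.4  40. ]
 [577.9  67.6]
 [486.9  92.1]]
-15.056825
bed -81.07036739741915 1.140276523141372
{"turn": [[1.7, 0, -0.2], [1.6, 0, 0.0], [1.7, 0, 0.0], [1.7, 0, 0.0], [1.7, 0, 0.0]], "dp": [[1.56, -0.83, -0.36], [1.57, -0.83, -0.34], [1.56, -0.84, -0.31], [1.57, -0.85, -0.29], [1.57, -0.86, -0.26]]}
end [500.  71.  90.]
```

Request:
jog_arm(turn=[[1.7, 0, -0.2], [1.7, 0, 0], [1.7, 0, 0], [1.7, 0, 0], [1.8, 0, 0]], dp=[[1.6, -0.8, -0.3], [1.6, -0.8, -0.3], [1.6, -0.8, -0.25], [1.6, -0.8, -0.25], [1.6, -0.8, -0.2]], gripper=[0.4, 0.4, 0.4, 0.4, 0.4])

```text
clock: 2.82
eef_pos: [499.7, 71.6, 84.5]
eef_rot: [-2.458, 1.57, -1.155]
wrist_force: [0.3, -0.1, 0.7]
finger_gap: 56.4
```

```bash
python3 - <<'E'
from plan import *
rep(); shot('wrist','w2');plan((499,72.5,24,75.2),4)
E
```

```text
t 2.83 tcp [499.7  71.6  84.5] bed -110.5 1.1 jawyaw 74.6 F [ 0.3 -0.1  0.7] gap 56.4 j6 -1.23
{"turn": [[-0.2, -0.1, -0.1], [-0.1, 0, 0], [-0.2, 0, 0], [-0.2, 0, 0]], "dp": [[1.46, 0.01, 0.03], [1.46, 0.02, 0.03], [1.46, 0.02, 0.03], [1.46, 0.01, 0.03]]}
end [499.   72.5  24. ]
```

View pics/w2.png

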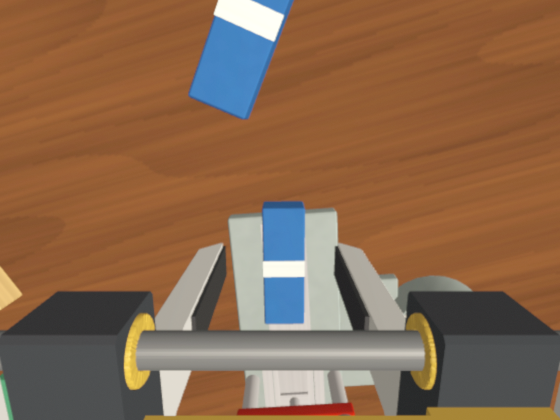

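The block (column 283) sits between the fingers (columns 220 and 340), parallel to them; I go straight down.

Request:
jog_arm(turn=[[0, 0, 0], [0, 0, 0], [0, 0, 0], [0, 0, 0], [0, 0, 0], [0, 0, 0], [0, 0, 0]], dp=[[1.5, 0, 0], [1.5, 0, 0], [1.5, 0, 0], [1.4, 0, 0], [0, 0, 0], [0, 0, 0], [0, 0, 0]], gripper=[0.4, 0.4, 0.4, 0.4, 0.8, 0.9, 0.9], grip_force=25)

```text
clock: 3.75
eef_pos: [499.2, 71.3, 19.5]
eef_rot: [2.337, 1.568, -2.645]
wrist_force: [0.8, 0.1, -0.1]
finger_gap: 30.0
```

```bash
python3 - <<'E'
from plan import *
rep(); shot('wrist','w3')
E
```

```text
t 3.75 tcp [499.2  71.3  19.5] bed -111.0 0.7 jawyaw 74.5 F [ 0.8  0.1 -0.1] gap 30.0 j6 -1.23
```

View pics/w3.png

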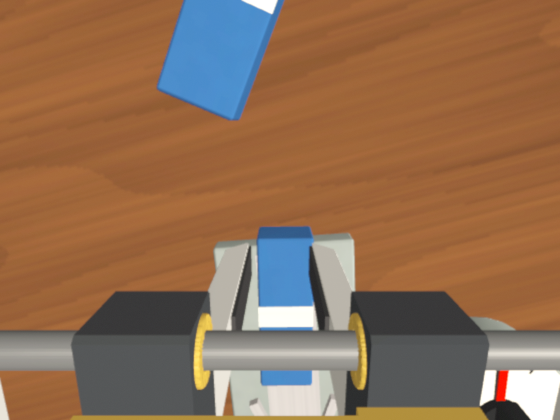

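Request:
jog_arm(turn=[[0, 0, 0], [0, 0, 0], [0, 0, 0], [0, 0, 0], [0, 0, 0], [0, 0, 0]], dp=[[0, 0, 0], [-0.4, 0, 0], [-0.1, 0, 0], [0, 0, 0], [0, 0, 0], [0, 0, 0]], gripper=[0.6, 0.6, 0.6, 0.9, 0.9, 0.9], grip_force=30)

```text
clock: 4.55
eef_pos: [499.7, 71.4, 25.7]
eef_rot: [3.024, 1.57, -1.958]
wrist_force: [0.8, 0.2, 0.7]
finger_gap: 11.7
```

```bash
python3 - <<'E'
from plan import *
rep(); b=bed(-80,0); s,p,R=cur(); plan((*b,p[2],78.9),6)
E
```

```text
t 4.55 tcp [499.7  71.4  25.7] bed -110.5 0.8 jawyaw 74.5 F [0.8 0.2 0.7] gap 11.7 j6 -1.23
{"turn": [[-0.7, -0.1, 0], [-0.8, 0.0, 0], [-0.7, 0.0, 0], [-0.7, 0.0, 0], [-0.7, 0.0, 0], [-0.8, 0.0, 0]], "dp": [[0, -0.51, 0.03], [0, -0.51, 0.01], [0, -0.5, 0.02], [0, -0.51, 0.0], [0, -0.51, 0.0], [0, -0.51, 0]]}
end [529.5  64.7  25.7]
```

```bash
python3 - <<'E'
from plan import *
shot('wrist','w4');shot('scene','s4');rep()
p=cv2.imread('pics/s4.png')[190:290,210:370]; cv2.imwrite('pics/s4c.png',cv2.resize(p,None,fx=5,fy=5,interpolation=cv2.INTER_CUBIC))
E
```

```text
t 4.65 tcp [499.7  71.4  25.7] bed -110.5 0.8 jawyaw 74.5 F [-0.4  0.7  0.2] gap 9.5 j6 -1.23
```

View pics/w4.png

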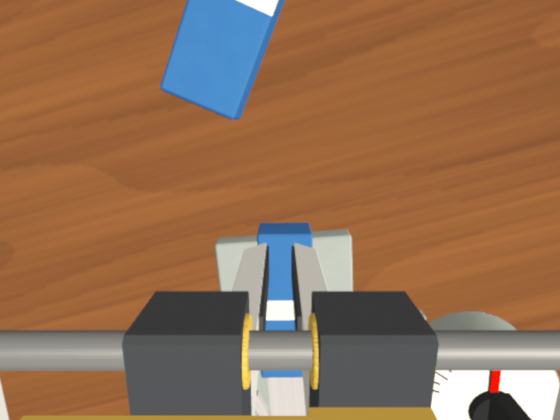

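View pics/s4c.png

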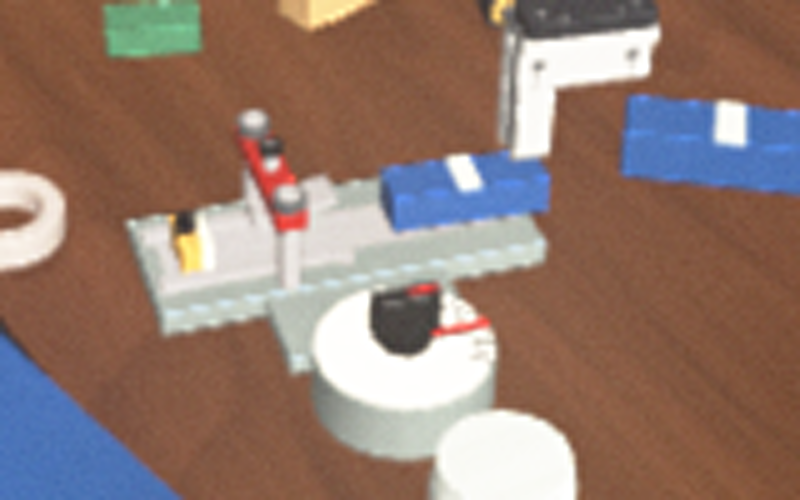

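```bash
python3 - <<'E'
from plan import *
for f,tcp in (('w3',19.5),('w4',25.7)):
    p,d,K,T=load(f); W=cloud(d,K,T)
    for v in range(236,300,6):
        print(f,v,[(u,*W[v,u].round(0).astype(int)) for u in range(212,360,10)][2:12:1] if v<250 else '')
E
```

```text
w3 236 [(232, np.int64(491), np.int64(42), np.int64(0)), (242, np.int64(492), np.int64(48), np.int64(1)), (252, np.int64(494), np.int64(54), np.int64(0)), (262, np.int64(485), np.int64(65), np.int64(36)), (272, np.int64(487), np.int64(70), np.int64(35)), (282, np.int64(488), np.int64(75), np.int64(36)), (292, np.int64(490), np.int64(80), np.int64(35)), (302, np.int64(491), np.int64(86), np.int64(36)), (312, np.int64(503), np.int64(91), np.int64(4)), (322, np.int64(504), np.int64(97), np.int64(6))]
w3 242 [(232, np.int64(430), np.int64(90), np.int64(221)), (242, np.int64(494), np.int64(49), np.int64(8)), (252, np.int64(496), np.int64(54), np.int64(8)), (262, np.int64(487), np.int64(65), np.int64(39)), (272, np.int64(488), np.int64(70), np.int64(41)), (282, np.int64(490), np.int64(75), np.int64(40)), (292, np.int64(491), np.int64(80), np.int64(40)), (302, np.int64(493), np.int64(85), np.int64(40)), (312, np.int64(494), np.int64(90), np.int64(40)), (322, np.int64(504), np.int64(95), np.int64(16))]
w3 248 [(232, np.int64(483), np.int64(51), np.int64(49)), (242, np.int64(485), np.int64(56
[... 1365 characters left out ...]
 np.int64(85), np.int64(40)), (312, np.int64(505), np.int64(90), np.int64(15)), (322, np.int64(507), np.int64(96), np.int64(16))]
w4 248 [(232, np.int64(496), np.int64(42), np.int64(16)), (242, np.int64(498), np.int64(47), np.int64(14)), (252, np.int64(487), np.int64(60), np.int64(54)), (262, np.int64(488), np.int64(65), np.int64(55)), (272, np.int64(494), np.int64(68), np.int64(40)), (282, np.int64(496), np.int64(73), np.int64(40)), (292, np.int64(493), np.int64(79), np.int64(50)), (302, np.int64(493), np.int64(84), np.int64(55)), (312, np.int64(509), np.int64(89), np.int64(15)), (322, np.int64(510), np.int64(95), np.int64(16))]
w4 254 
w4 260 
w4 266 
w4 272 
w4 278 
w4 284 
w4 290 
w4 296
```

```bash
python3 - <<'E'
from plan import *
p,d,K,T=load('s4'); W=cloud(d,K,T)
for v in range(206,228,2): print(v,[tuple(W[v,u].round(0).astype(int).tolist()) for u in (310,313,316,319)])
E
```

```text
206 [(505, 54, 83), (555, 139, 148), (548, 141, 148), (541, 145, 147)]
208 [(504, 53, 75), (511, 78, 92), (507, 85, 95), (498, 87, 94)]
210 [(506, 56, 71), (513, 80, 87), (508, 87, 90), (497, 86, 86)]
212 [(505, 56, 64), (512, 80, 81), (507, 87, 84), (499, 89, 82)]
214 [(508, 60, 61), (513, 82, 75), (507, 88, 77), (500, 91, 77)]
216 [(506, 59, 52), (514, 84, 71), (506, 86, 70), (498, 89, 69)]
218 [(507, 61, 47), (512, 82, 62), (505, 87, 63), (497, 89, 62)]
220 [(505, 58, 38), (514, 85, 58), (505, 86, 56), (494, 85, 51)]
222 [(511, 68, 40), (503, 71, 39), (496, 74, 38), (457, 37, 1)]
224 [(515, 75, 38), (508, 79, 38), (501, 83, 39), (494, 87, 39)]
226 [(521, 83, 38), (514, 87, 39), (504, 88, 36), (495, 89, 33)]
```

Request:
jog_arm(turn=[[0, 0, 0], [0, 0, 0], [0, 0, 0], [0, 0, 0], [0, 0, 0], [0, 0, 0]], dp=[[-1.5, 0, 0], [0, 0, 0], [0, 0, 0], [1.0, 0, 0], [1.0, 0, 0], [1.0, 0, 0]], gripper=[0.5, 0.5, 0.5, 0.5, 0.5, 0.5])

```text
clock: 5.4
eef_pos: [499.8, 71.4, 10.0]
eef_rot: [-2.765, 1.57, -1.464]
wrist_force: [0.5, -0.5, -0.4]
finger_gap: 46.9
```

```bash
python3 - <<'E'
from plan import *
rep()
shot('wrist','w5');shot('scene','s5');rep()
p=cv2.imread('pics/s5.png')[190:290,210:370]; cv2.imwrite('pics/s5c.png',cv2.resize(p,None,fx=5,fy=5,interpolation=cv2.INTER_CUBIC))
E
```

```text
t 5.4 tcp [499.8  71.4  10. ] bed -110.4 0.8 jawyaw 74.5 F [ 0.5 -0.5 -0.4] gap 46.9 j6 -1.23
t 5.5 tcp [499.1  71.3   9.5] bed -111.1 0.6 jawyaw 74.5 F [0.1 0.3 0.5] gap 47.3 j6 -1.23
```

View pics/w5.png

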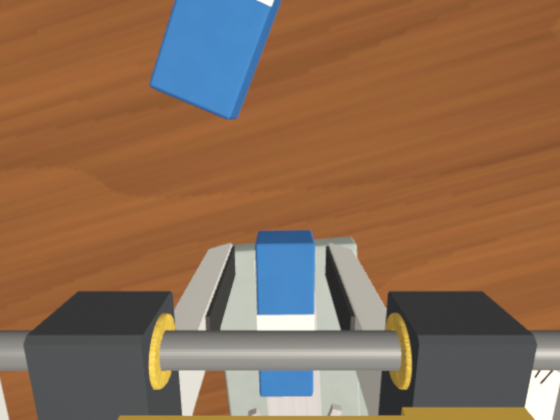

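View pics/s5c.png

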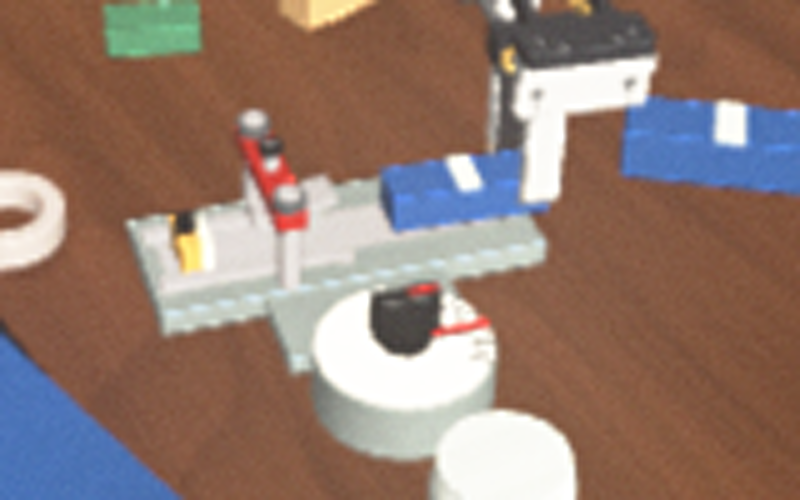

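Tips are in fact ~19 mm above the reported TCP (they sit at about z=30 here), so I go ~6 mm lower before gripping.

Request:
jog_arm(turn=[[0, 0, 0], [0, 0, 0], [0, 0, 0], [0, 0, 0], [0, 0, 0]], dp=[[0.6, 0, 0], [0, 0, 0], [0, 0, 0], [0, 0, 0], [0, 0, 0]], gripper=[0.5, 0.6, 0.9, 0.9, 0.9], grip_force=30)

```text
clock: 6.12
eef_pos: [499.4, 71.3, 3.4]
eef_rot: [2.543, 1.569, -2.439]
wrist_force: [0.3, -1.1, -1.8]
finger_gap: 30.0
```

```bash
python3 - <<'E'
from plan import *
rep()
shot('scene','s6');rep()
p=cv2.imread('pics/s6.png')[190:290,210:370]; cv2.imwrite('pics/s6c.png',cv2.resize(p,None,fx=5,fy=5,interpolation=cv2.INTER_CUBIC))
s,p,R=cur(); plan((*bed(-75,0.3),p[2],78.9),7)
E
```

```text
t 6.12 tcp [499.4  71.3   3.4] bed -110.8 0.7 jawyaw 74.5 F [ 0.3 -1.1 -1.8] gap 30.0 j6 -1.23
t 6.17 tcp [499.4  71.4   3.4] bed -110.9 0.7 jawyaw 74.5 F [-0.2 -0.1 -1. ] gap 29.8 j6 -1.23
{"turn": [[-0.6, -0.1, -0.1], [-0.6, 0.0, 0.0], [-0.7, 0.0, 0.0], [-0.6, 0.0, 0.0], [-0.6, 0.0, 0.0], [-0.6, 0.0, 0.0], [-0.7, 0.0, 0.0]], "dp": [[0, -0.51, 0.03], [0, -0.51, 0.03], [0.0, -0.51, 0.02], [0.0, -0.52, 0.02], [0.0, -0.51, 0.01], [0.0, -0.51, 0.0], [0.0, -0.51, 0.0]]}
end [534.4  64.    3.4]
```

View pics/s6c.png

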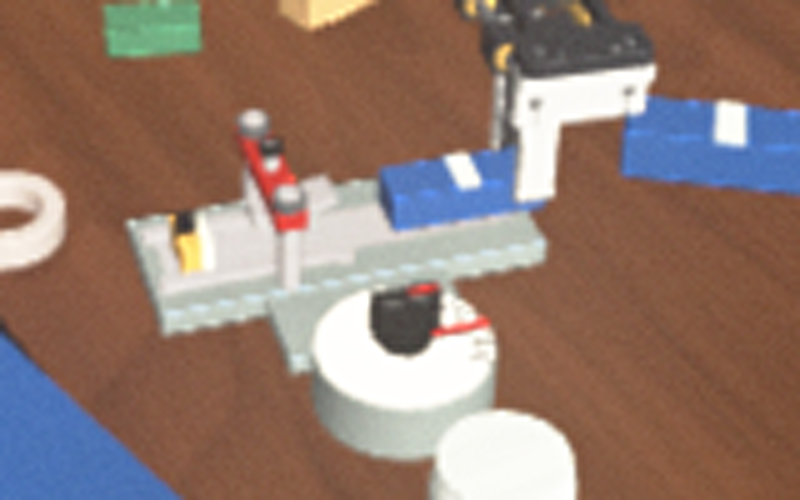

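Request:
jog_arm(turn=[[-0.7, 0, 0], [-0.7, 0, 0], [-0.7, 0, 0], [-0.7, 0, 0], [-0.7, 0, 0], [-0.7, 0, 0]], dp=[[0, -0.5, 0], [0, -0.5, 0], [0, -0.5, 0], [0, -0.5, 0], [0, -0.5, 0], [0, -0.5, 0]], gripper=[0.9, 0.9, 0.9, 0.9, 0.9, 0.9])

```text
clock: 6.92
eef_pos: [530.5, 63.7, 3.4]
eef_rot: [2.367, 1.569, -2.537]
wrist_force: [-0.6, 0.0, -0.7]
finger_gap: 29.9
```

```bash
python3 - <<'E'
from plan import *
rep()
shot('wrist','w7')
s,p,R=cur(); plan((*bed(-50,0),p[2],78.9),7)
E
```

```text
t 6.92 tcp [530.5  63.7   3.4] bed -78.8 -0.8 jawyaw 79.0 F [-0.6  0.  -0.7] gap 29.9 j6 -1.33
{"turn": [[0.0, -0.1, -0.1], [0.0, 0.0, 0.0], [0.1, 0.0, 0.0], [0, 0.0, 0.0], [0.0, 0.0, 0.0], [0.0, 0.0, 0.0], [0.1, 0.0, 0.0]], "dp": [[0, -0.4, 0.01], [0, -0.41, 0.01], [0.0, -0.4, 0.01], [0.0, -0.41, 0.01], [0.0, -0.4, 0.01], [0.0, -0.41, 0.01], [0.0, -0.4, 0.01]]}
end [558.9  58.9   3.4]
```

View pics/w7.png

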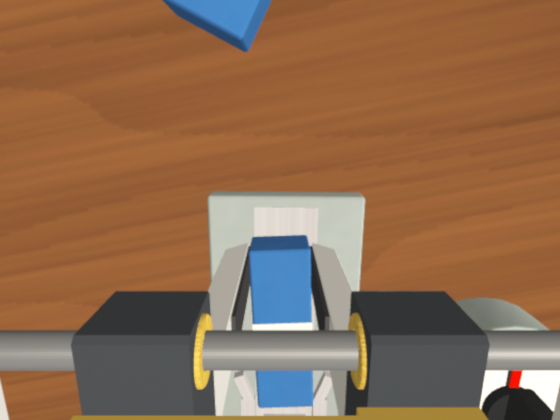

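```bash
python3 - <<'E'
from plan import *
p,d,K,T=load('w7')
a=math.radians(BY)
def B(u,v,z):
    w=ray(K,T,u,v,z)[:2]-O; return (round(w[0]*math.cos(a)+w[1]*math.sin(a),1),round(-w[0]*math.sin(a)+w[1]*math.cos(a),1))
print('bed front corners',B(209,196,15),B(364,196,15),'side',B(209,240,15),B(363,240,15),B(361,285,15))
print('chan',B(254,210,15),B(318,210,15))
print('block',B(250,248,39),B(309,248,39),B(253,322,39),B(312,322,39))
g=p[215].astype(int); print(g[246:262].sum(1), g[310:326].sum(1))
E
```

```text
bed front corners (np.float64(-111.2), np.float64(-38.4)) (np.float64(-111.4), np.float64(43.3)) side (np.float64(-86.8), np.float64(-39.5)) (np.float64(-87.0), np.float64(44.2)) (np.float64(-60.5), np.float64(44.6))
chan (np.float64(-103.7), np.float64(-14.8)) (np.float64(-103.8), np.float64(19.3))
block (np.float64(-90.9), np.float64(-15.2)) (np.float64(-91.0), np.float64(12.9)) (np.float64(-51.5), np.float64(-14.4)) (np.float64(-51.6), np.float64(15.3))
[583 582 580 578 579 579 580 596 639 658 663 661 660 661 661 663] [648 644 640 640 643 648 650 639 610 592 591 592 591 591 591 591]
```

Request:
jog_arm(turn=[[0, 0, 0], [0, 0, 0], [0, 0, 0], [0, 0, 0], [0, 0, 0], [0, 0, 0]], dp=[[0, 0, 0.25], [0, -0.2, 0], [0, -0.3, 0], [0, -0.3, 0], [0, -0.3, 0], [0, -0.3, 0]], gripper=[0.9, 0.9, 0.9, 0.9, 0.9, 0.9])

```text
clock: 7.72
eef_pos: [545.1, 63.5, 3.2]
eef_rot: [2.096, 1.567, -2.807]
wrist_force: [-8.1, -1.0, 2.9]
finger_gap: 29.9
```

```bash
python3 - <<'E'
from plan import *
rep()
E
```

```text
t 7.72 tcp [545.1  63.5   3.2] bed -64.5 1.8 jawyaw 79.1 F [-8.1 -1.   2.9] gap 29.9 j6 -1.33
```

Request:
jog_arm(turn=[[0, 0, 0], [0, 0, 0], [0, 0, 0]], dp=[[0, -0.3, 0], [0, -0.3, 0], [0, -0.3, 0]], gripper=[0.9, 0.9, 0.9])

```text
clock: 8.1
eef_pos: [551.2, 61.7, 3.2]
eef_rot: [1.852, 1.559, -3.052]
wrist_force: [-9.7, 1.4, 6.4]
finger_gap: 29.7
```

```bash
python3 - <<'E'
from plan import *
rep()
shot('wrist','w8'); shot('scene','s8')
p=cv2.imread('pics/s8.png')[190:290,210:370]; cv2.imwrite('pics/s8c.png',cv2.resize(p,None,fx=5,fy=5,interpolation=cv2.INTER_CUBIC))
E
```

```text
t 8.1 tcp [551.2  61.7   3.2] bed -58.1 1.3 jawyaw 79.0 F [-9.7  1.4  6.4] gap 29.7 j6 -1.33
```

View pics/w8.png

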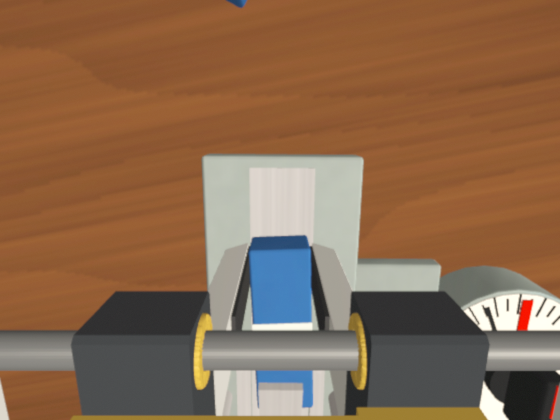

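View pics/s8c.png

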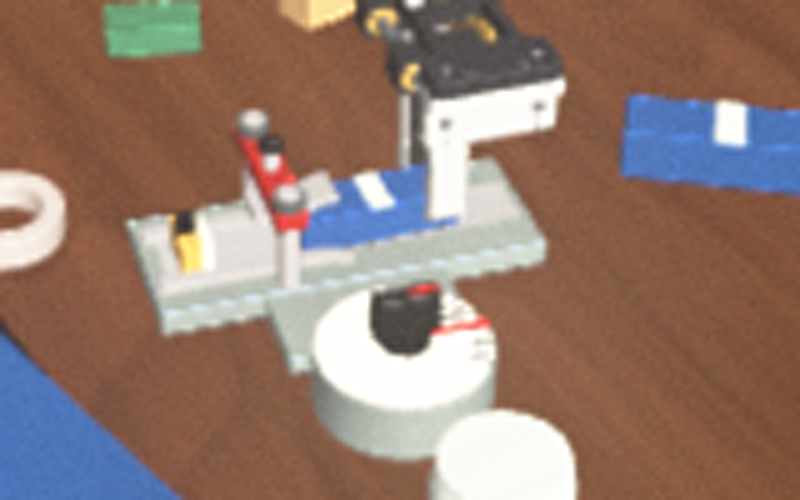

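Request:
jog_arm(turn=[[0, 0, 0], [0, 0, 0], [0, 0, 0], [0, 0, 0]], dp=[[0, -0.3, 0], [0, -0.3, 0], [0, -0.3, 0], [0, -0.3, 0]], gripper=[0.9, 0.9, 0.9, 0.9])

```text
clock: 8.7
eef_pos: [560.2, 59.8, 3.3]
eef_rot: [1.777, 1.551, -3.127]
wrist_force: [-6.5, 0.9, 4.8]
finger_gap: 30.0
```

```bash
python3 - <<'E'
from plan import *
rep()
E
```

```text
t 8.7 tcp [560.2  59.8   3.3] bed -48.9 1.1 jawyaw 79.0 F [-6.5  0.9  4.8] gap 30.0 j6 -1.34
```

```bash
python3 - <<'E'
from plan import *
s,p,R=cur(); plan((*bed(-30,1.2),p[2],78.9),6); print(R.round(3))
E
```

```text
{"turn": [[0.0, -0.2, -1.1], [0.0, 0, 0], [0.1, 0, 0], [0, 0, 0], [0, 0, 0], [0.0, 0, 0]], "dp": [[-0.01, -0.32, 0.0], [0.0, -0.31, 0.0], [0.0, -0.32, 0.0], [0.0, -0.31, 0.01], [0.0, -0.32, 0], [0.0, -0.31, 0]]}
end [578.8  56.3   3.3]
[[-0.02  -0.981  0.191]
 [-0.     0.191  0.982]
 [-1.     0.02  -0.004]]
```

Request:
jog_arm(turn=[[0, 0, -0.3], [0, 0, -0.2], [0, 0, -0.2], [0, 0, -0.2], [0, 0, -0.2]], dp=[[0, -0.3, 0], [0, -0.3, 0], [0, -0.3, 0], [0, -0.3, 0], [0, -0.3, 0]], gripper=[0.9, 0.9, 0.9, 0.9, 0.9])

```text
clock: 9.32
eef_pos: [572.4, 57.3, 3.3]
eef_rot: [2.092, 1.561, -2.813]
wrist_force: [-7.1, 1.2, 4.0]
finger_gap: 30.0
```

```bash
python3 - <<'E'
from plan import *
rep();s,p,R=cur();print(R[:,0].round(3))
shot('wrist','w9'); shot('scene','s9'); shot('top','t9')
p=cv2.imread('pics/s9.png')[190:290,210:370]; cv2.imwrite('pics/s9c.png',cv2.resize(p,None,fx=5,fy=5,interpolation=cv2.INTER_CUBIC))
p=cv2.imread('pics/t9.png')[145:245,190:300]; cv2.imwrite('pics/t9c.png',cv2.resize(p,None,fx=5,fy=5,interpolation=cv2.INTER_CUBIC))
E
```

```text
t 9.32 tcp [572.4  57.3   3.3] bed -36.4 1.0 jawyaw 79.0 F [-7.1  1.2  4. ] gap 30.0 j6 -1.34
[-0.009 -0.003 -1.   ]
```

View pics/t9c.png

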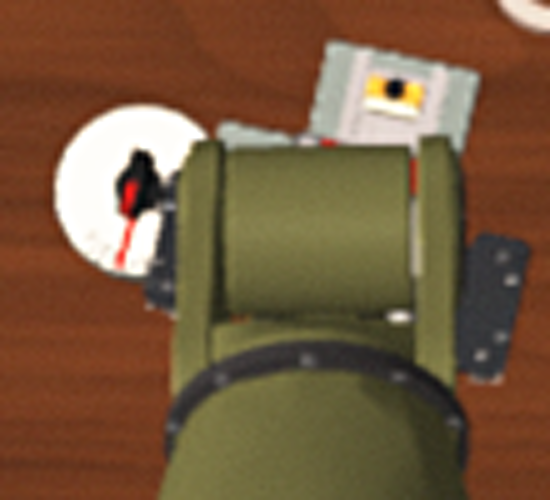

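View pics/s9c.png

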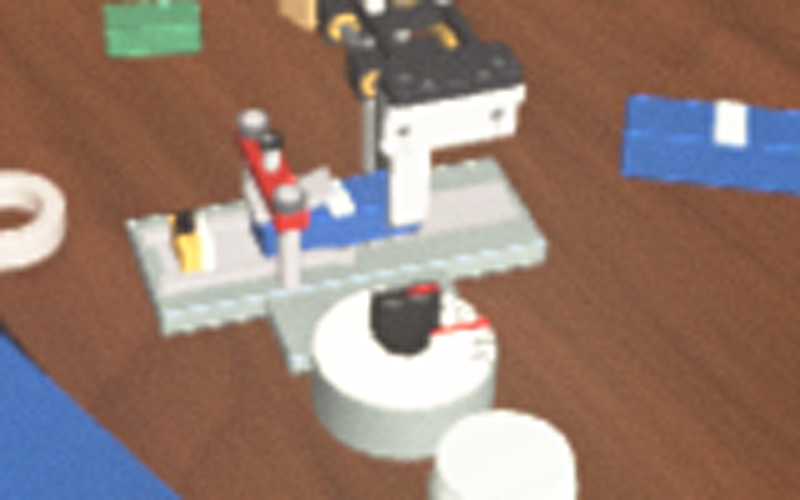

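```bash
python3 - <<'E'
from plan import *
a=math.radians(BY)
def B(K,T,u,v,z):
    w=ray(K,T,u,v,z)[:2]-O; return np.round((w[0]*math.cos(a)+w[1]*math.sin(a),-w[0]*math.sin(a)+w[1]*math.cos(a)),1)
p,d,K,T=load('top0')
for y in (95,120,132):
  for z in (25,35): print(y,z,B(K,T,190+458/5.8,145+y/5.8,z))
p,d,K,T=load('s9'); hs=cv2.cvtColor(p,cv2.COLOR_RGB2HSV)
print('rear bottom',B(K,T,210+268/5,190+253/5,15),'rear top',B(K,T,210+253/5,190+222/5,39),'front top',B(K,T,210+385/5,190+172/5,39))
print('pad bottom +y',B(K,T,210+205/5,190+268/5,15),'pad bottom -y?',B(K,T,210+212/5,190+262/5,15))
cv2.imwrite('pics/s9d.png',cv2.resize(p[225:255,235:300],None,fx=12,fy=12,interpolation=cv2.INTER_CUBIC)[:,:,::-1])
E
```

```text
95 25 [88.5 -0.1]
95 35 [86.5 -0.7]
120 25 [77.  -2.7]
120 35 [75.1 -3.3]
132 25 [71.4 -3.9]
132 35 [69.6 -4.5]
rear bottom [39.1 12.4] rear top [47.5 13.8] front top [-33.9  -8.5]
pad bottom +y [74.7 15. ] pad bottom -y? [69.8 11.2]
```

View pics/s9d.png

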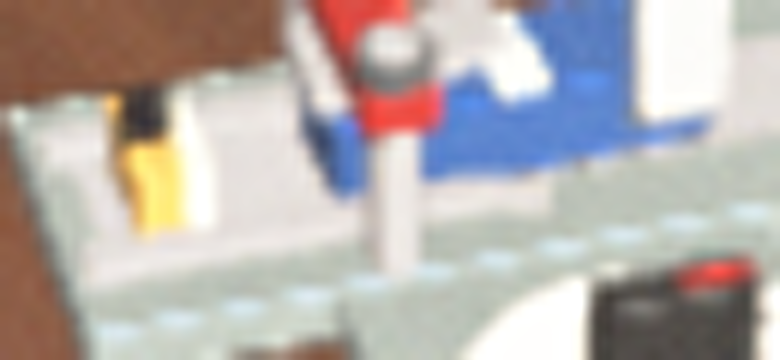

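View pics/w9.png

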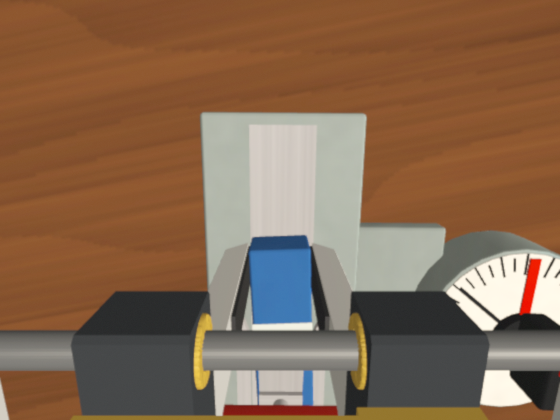

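Request:
jog_arm(turn=[[0, 0, -0.2], [0, 0, -0.2], [0, 0, -0.2], [0, 0, -0.2], [0, 0, -0.2], [0, 0, -0.2], [0, 0, -0.2]], dp=[[0, -0.3, 0], [0, -0.35, 0], [0, -0.35, 0], [0, -0.35, 0], [0, -0.35, 0], [0, -0.35, 0], [0, -0.3, 0]], gripper=[0.9, 0.9, 0.9, 0.9, 0.9, 0.9, 0.9])

```text
clock: 10.35
eef_pos: [592.2, 53.3, 3.3]
eef_rot: [-2.419, 1.563, -1.041]
wrist_force: [-6.2, 1.0, 4.2]
finger_gap: 29.7
```

```bash
python3 - <<'E'
from plan import *
rep();s,p,R=cur();print(R[:,0].round(3))
shot('scene','s10'); p=load('s10')[0]
cv2.imwrite('pics/s10d.png',cv2.resize(p[215:255,235:300],None,fx=12,fy=12,interpolation=cv2.INTER_CUBIC)[:,:,::-1])
E
```

```text
t 10.35 tcp [592.2  53.3   3.3] bed -16.3 0.9 jawyaw 79.0 F [-6.2  1.   4.2] gap 29.7 j6 -1.34
[ 0.004 -0.007 -1.   ]
```

View pics/s10d.png

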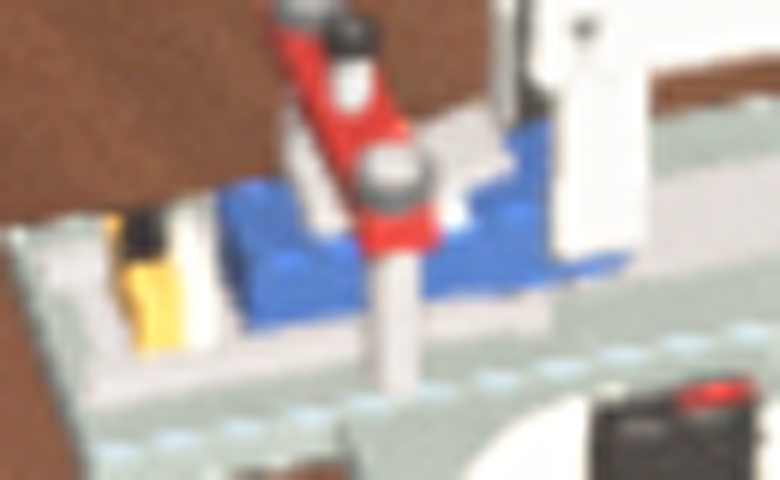

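Request:
jog_arm(turn=[[0, 0, 0], [0, 0, 0], [0, 0, 0], [0, 0, 0]], dp=[[0, -0.25, 0], [0, -0.25, 0], [0, -0.25, 0], [0, -0.25, 0]], gripper=[0.9, 0.9, 0.9, 0.9])

```text
clock: 10.9
eef_pos: [600.0, 51.7, 3.3]
eef_rot: [2.937, 1.564, -1.967]
wrist_force: [-7.6, 1.7, 5.0]
finger_gap: 29.8
```

```bash
python3 - <<'E'
from plan import *
rep();s,p,R=cur();print(R[:,0].round(3))
E
```

```text
t 10.9 tcp [600.   51.7   3.3] bed -8.3 0.9 jawyaw 79.0 F [-7.6  1.7  5. ] gap 29.8 j6 -1.35
[-0.003 -0.006 -1.   ]
```

Request:
jog_arm(turn=[[0, 0, 0], [0, 0, 0]], dp=[[0, -0.15, 0], [0, -0.15, 0]], gripper=[0.9, 0.9])

```text
clock: 11.15
eef_pos: [601.5, 51.4, 3.3]
eef_rot: [2.451, 1.562, -2.454]
wrist_force: [-8.9, 1.7, 5.7]
finger_gap: 30.1
```

Request:
jog_arm(turn=[[0, 0, 0]], dp=[[0, -0.12, 0]], gripper=[0.9])

```text
clock: 11.28
eef_pos: [601.9, 51.4, 3.3]
eef_rot: [2.297, 1.56, -2.608]
wrist_force: [-10.1, 0.5, 5.8]
finger_gap: 29.6
```

Request:
jog_arm(turn=[[0, 0, 0]], dp=[[0, -0.12, 0]], gripper=[0.9])

```text
clock: 11.4
eef_pos: [601.9, 51.4, 3.3]
eef_rot: [2.152, 1.557, -2.753]
wrist_force: [-13.4, 1.0, 9.1]
finger_gap: 29.9
```

```bash
python3 - <<'E'
from plan import *
rep()
E
```

```text
t 11.4 tcp [601.9  51.4   3.3] bed -6.4 0.9 jawyaw 79.0 F [-13.4   1.    9.1] gap 29.9 j6 -1.35
```

```bash
python3 - <<'E'
from plan import *
shot('scene','s11'); p=load('s11')[0]; rep()
cv2.imwrite('pics/s11d.png',cv2.resize(p[215:255,235:300],None,fx=12,fy=12,interpolation=cv2.INTER_CUBIC)[:,:,::-1])
shot('top','t11'); p=load('t11')[0]
cv2.imwrite('pics/t11c.png',cv2.resize(p[145:185,225:295],None,fx=10,fy=10,interpolation=cv2.INTER_CUBIC)[:,:,::-1])
E
```

```text
t 11.45 tcp [601.9  51.4   3.3] bed -6.4 0.9 jawyaw 79.0 F [-10.9   2.7   8.1] gap 29.7 j6 -1.35
```

View pics/s11d.png

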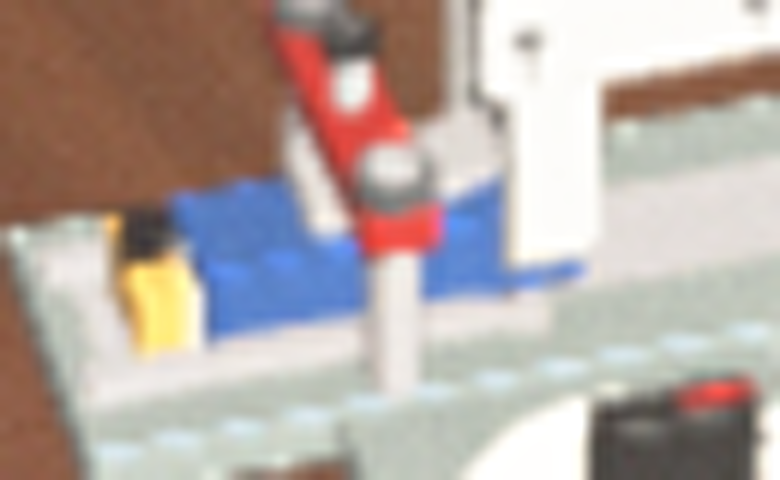

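View pics/t11c.png

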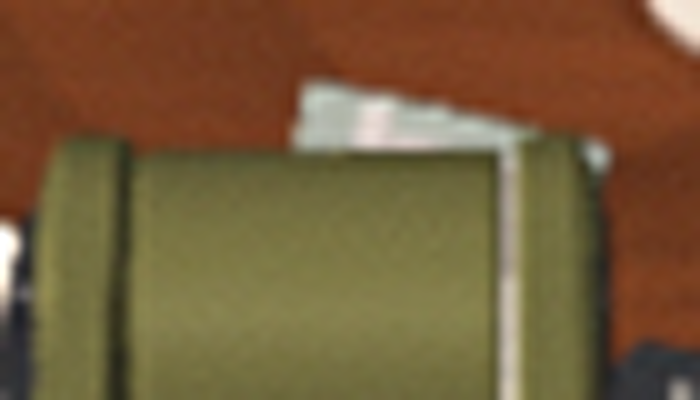

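Request:
jog_arm(turn=[[0, 0, 0], [0, 0, -0.8], [0, 0, 0], [0, 0, 0], [0, 0, 0]], dp=[[0, 0, 0], [0, 0, 0], [0, 0, 0], [0, 0, 0], [0, 0, 0]], gripper=[0.6, 0.6, 0.9, 0.9, 0.9])

```text
clock: 12.12
eef_pos: [602.7, 51.4, 3.5]
eef_rot: [-2.484, 1.562, -1.105]
wrist_force: [-0.7, 0.0, -0.1]
finger_gap: 29.4
```

```bash
python3 - <<'E'
from plan import *
rep();s,p,R=cur();print(R[:,0].round(3))
E
```

```text
t 12.12 tcp [602.7  51.4   3.5] bed -5.6 1.0 jawyaw 79.0 F [-0.7  0.  -0.1] gap 29.4 j6 -1.35
[ 0.004 -0.008 -1.   ]
```

Request:
jog_arm(turn=[[0, 0, 0]], dp=[[0, -0.1, 0]], gripper=[0.9])

```text
clock: 12.25
eef_pos: [602.8, 51.4, 3.5]
eef_rot: [-2.732, 1.563, -1.353]
wrist_force: [-11.0, 3.3, 6.9]
finger_gap: 29.7
```

Request:
jog_arm(turn=[[0, 0, 0]], dp=[[0, -0.12, 0]], gripper=[0.9])

```text
clock: 12.38
eef_pos: [602.8, 51.4, 3.5]
eef_rot: [3.116, 1.563, -1.788]
wrist_force: [-11.8, 2.1, 8.5]
finger_gap: 29.7
```

Request:
jog_arm(turn=[[0, 0, 0]], dp=[[0, -0.14, 0]], gripper=[0.9])

```text
clock: 12.5
eef_pos: [602.8, 51.5, 3.5]
eef_rot: [2.692, 1.562, -2.213]
wrist_force: [-13.8, 2.5, 8.8]
finger_gap: 29.7
```

Request:
jog_arm(turn=[[0, 0, 0], [0, 0, 0], [0, 0, 0]], dp=[[0, 0, 0], [0, 0, 0], [0, 0, 0]], gripper=[0.6, 0.6, 0.6])

```text
clock: 12.88
eef_pos: [603.1, 51.2, 3.6]
eef_rot: [2.769, 1.562, -2.136]
wrist_force: [0.2, -0.1, 0.1]
finger_gap: 37.7
```

```bash
python3 - <<'E'
from plan import *
rep()
s,p,R=cur(); plan((*bed(-8,1),130,78.9),4)
E
```

```text
t 12.88 tcp [603.1  51.2   3.6] bed -5.2 0.9 jawyaw 79.0 F [ 0.2 -0.1  0.1] gap 37.7 j6 -1.35
{"turn": [[0.0, -0.5, -0.2], [0.0, 0.0, 0.0], [0.1, 0.0, 0.0], [0, 0.0, 0.0]], "dp": [[-3.16, 0.08, -0.02], [-3.16, 0.07, 0.0], [-3.16, 0.07, 0.0], [-3.16, 0.07, 0.01]]}
end [600.3  51.8 130. ]
```

Request:
jog_arm(turn=[[0, -0.5, 0], [0, 0, 0], [0, 0, 0], [0, 0, 0], [0, 0, 0]], dp=[[-3.0, 0, 0], [-3.0, 0, 0], [-3.0, 0, 0], [-3.0, 0.2, 3.0], [0, 0, 3.0]], gripper=[0.5, 0.5, 0.5, 0.6, 0.6])

```text
clock: 13.5
eef_pos: [613.6, 109.9, 127.4]
eef_rot: [1.166, 1.568, 2.542]
wrist_force: [0.0, -0.1, -0.8]
finger_gap: 37.9
```

```bash
python3 - <<'E'
from plan import *
rep()
shot('wrist','w12'); shot('top','t12'); shot('scene','s12'); p=load('t12')[0]
cv2.imwrite('pics/t12c.png',cv2.resize(p[145:245,190:300],None,fx=5.8,fy=5.8,interpolation=cv2.INTER_CUBIC)[:,:,::-1])
p=load('s12')[0]
cv2.imwrite('pics/s12d.png',cv2.resize(p[215:275,235:315],None,fx=9,fy=9,interpolation=cv2.INTER_CUBIC)[:,:,::-1])
E
```

```text
t 13.5 tcp [613.6 109.9 127.4] bed -6.2 60.6 jawyaw 78.8 F [ 0.  -0.1 -0.8] gap 37.9 j6 -1.26
```

View pics/w12.png

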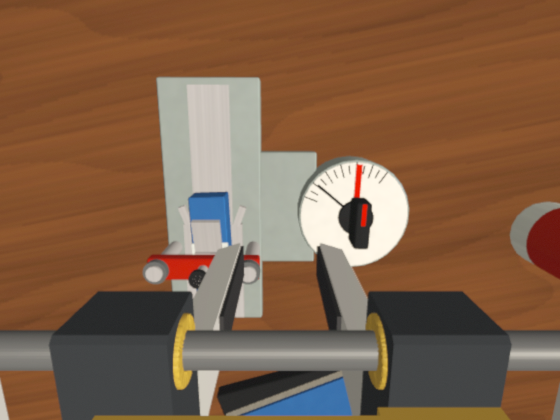

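View pics/s12d.png

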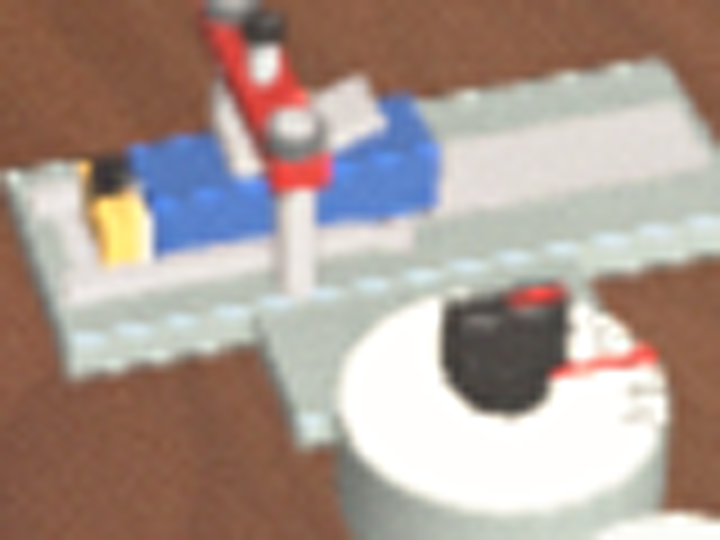

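View pics/t12c.png

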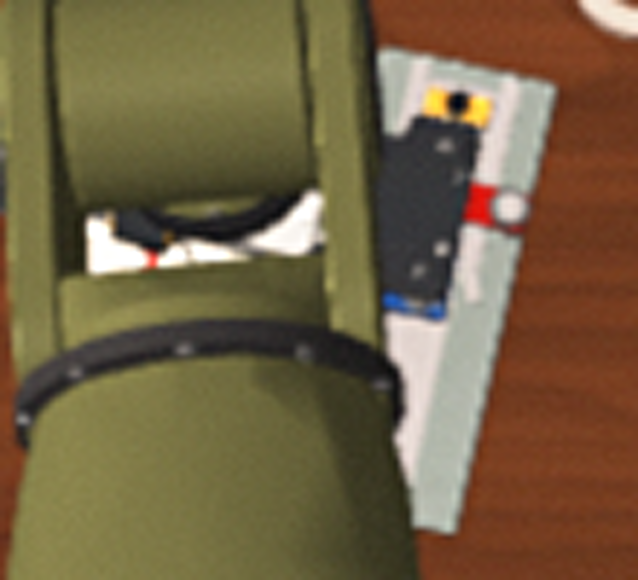

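Wrist view: master home (208,220), dial centre about (354,212), red index to (359,165), black needle to (320,186), knob bar (361,222).

```bash
cat > dial.py <<'E'
from plan import *
def dial(f,zoom=True):
    p,d,K,T=load(f); hs=cv2.cvtColor(p,cv2.COLOR_RGB2HSV)
    C=bed(0,120); u0=None
    # rectify: face plane polar unwrap around a centre found from white rim
    P=np.linalg.inv(T); 
    def px(x,y,z):
        q=K@(P[:3]@np.array([x,y,z,1.])); return q[:2]/q[2]
    # rectified patch 120mm, 5px/mm at z=36, axes: up=-bed x, right=+bed y
    a=math.radians(BY); n=600
    X,Y=np.meshgrid(np.arange(n),np.arange(n))
    by=(X-n/2)/5; bx=(Y-n/2)/5
    wx=C[0]+bx*math.cos(a)-by*math.sin(a); wy=C[1]+bx*math.sin(a)+by*math.cos(a)
    Q=np.stack([wx,wy,np.full_like(wx,36.),np.ones_like(wx)],-1)@P[:3].T@K.T
    img=cv2.remap(p[:,:,::-1].copy(),(Q[...,0]/Q[...,2]).astype(np.float32),(Q[...,1]/Q[...,2]).astype(np.float32),cv2.INTER_CUBIC)
    cv2.imwrite('pics/'+f+'_r.png',img); return img
if __name__=='__main__':
    import sys; dial(sys.argv[1])
E
python3 dial.py w12
```

```text
(no output)
```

View pics/w12_r.png

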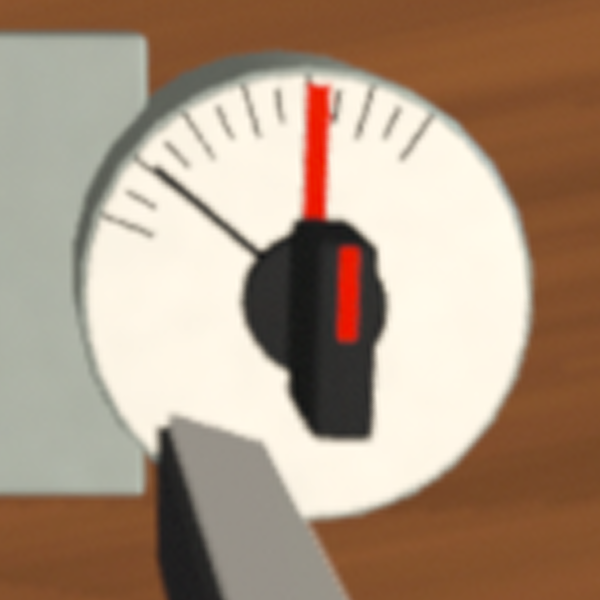

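```bash
python3 - <<'E'
from plan import *
plan((631,167.8,75,77),4)
E
```

```text
{"turn": [[0.5, 0, -0.4], [0.5, 0, 0], [0.5, 0, 0.0], [0.4, 0, 0.0]], "dp": [[1.23, -0.19, 1.51], [1.23, -0.17, 1.51], [1.24, -0.16, 1.51], [1.23, -0.14, 1.51]]}
end [631.  167.8  75. ]
```

Request:
jog_arm(turn=[[0.5, 0, -0.3], [0.5, 0, 0], [0.5, 0, 0], [0.4, 0, 0], [0, 0, 0]], dp=[[1.2, -0.2, 1.5], [1.2, -0.2, 1.5], [1.2, -0.15, 1.5], [1.2, -0.15, 1.5], [0, 0, 0]], gripper=[0.6, 0.6, 0.6, 0.6, 0.6])

```text
clock: 14.28
eef_pos: [631.7, 169.6, 70.2]
eef_rot: [1.995, 1.566, -2.948]
wrist_force: [-0.5, 0.5, 0.3]
finger_gap: 37.2
```

```bash
python3 - <<'E'
from plan import *
rep(); shot('wrist','w13'); plan((631,167.8,32,77),3)
E
python3 dial.py w13
```

```text
t 14.28 tcp [631.7 169.6  70.2] bed 0.1 122.6 jawyaw 76.8 F [-0.5  0.5  0.3] gap 37.2 j6 -1.13
{"turn": [[-0.1, -0.1, -0.2], [0, 0, 0], [-0.1, 0, 0]], "dp": [[1.3, 0.01, -0.05], [1.3, 0.02, -0.04], [1.3, 0.02, -0.05]]}
end [631.  167.8  32. ]
```

View pics/w13.png

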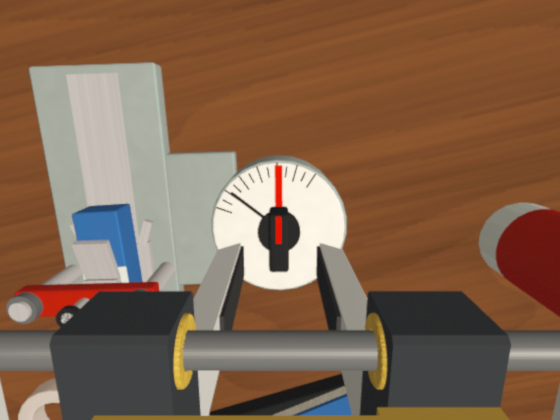

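```bash
python3 - <<'E'
from plan import *
p,d,K,T=load('w13')
for u,v,z in ((280,223,35),(279,231,45),(279,230,68)): print(ray(K,T,u,v,z).round(1))
E
```

```text
[627.4 170.4  35. ]
[629.7 169.2  45. ]
[622.3 171.   68. ]
```

View pics/w13_r.png

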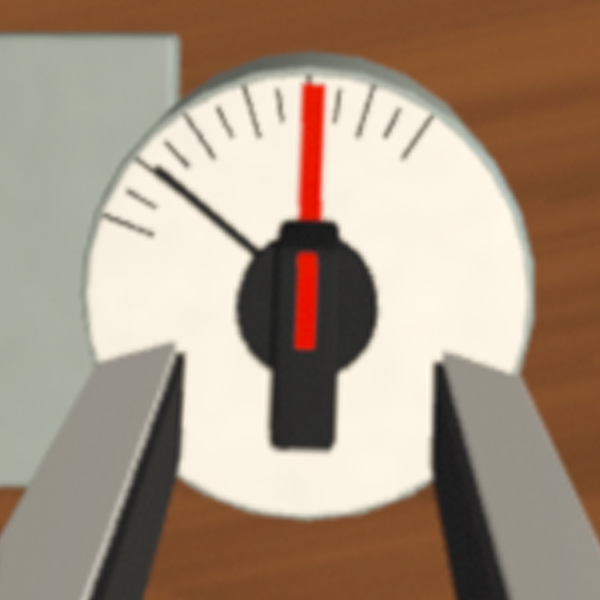

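Request:
jog_arm(turn=[[0, 0, -0.2], [0, 0, 0], [0, 0, 0], [0, 0, 0], [0, 0, 0], [0, 0, 0], [0, 0, 0]], dp=[[1.2, 0.05, 0], [1.2, 0.05, 0], [1.1, 0, 0], [0, 0, 0], [0, 0, 0], [0, 0, 0], [0, 0, 0]], gripper=[0.6, 0.6, 0.6, 0.8, 1.0, 1.0, 1.0], grip_force=20)

```text
clock: 15.2
eef_pos: [631.3, 168.7, 34.6]
eef_rot: [-1.787, 1.569, -0.448]
wrist_force: [1.1, 1.2, -4.9]
finger_gap: 11.7
```

```bash
python3 - <<'E'
from plan import *
rep(); shot('wrist','w14')
E
python3 dial.py w14
```

```text
t 15.2 tcp [631.3 168.7  34.6] bed -0.1 121.6 jawyaw 76.7 F [ 1.1  1.2 -4.9] gap 11.7 j6 -1.13
```

View pics/w14.png

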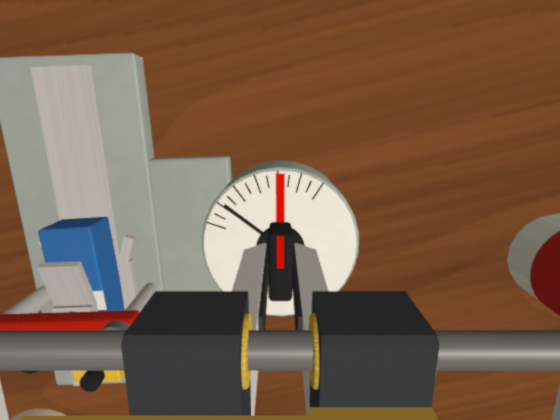

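Request:
jog_arm(turn=[[-8, 0, 0], [-8, 0, 0], [-8, 0, 0], [-8, 0, 0], [-8, 0, 0], [-8, 0, 0], [0, 0, 0]], dp=[[0, 0, 0], [0, 0, 0], [0, 0, 0], [0, 0, 0], [0, 0, 0], [0, 0, 0], [0, 0, 0]], gripper=[1, 1, 1, 1, 1, 1, 1])

```text
clock: 16.12
eef_pos: [631.3, 168.9, 34.6]
eef_rot: [-2.518, 1.569, -0.315]
wrist_force: [1.2, 0.8, -2.2]
finger_gap: 11.7
```

```bash
python3 - <<'E'
from plan import *
rep(); shot('wrist','w15')
E
python3 dial.py w15
```

```text
t 16.12 tcp [631.3 168.9  34.6] bed -0.2 121.9 jawyaw 126.2 F [ 1.2  0.8 -2.2] gap 11.7 j6 -2.0
```

View pics/w15_r.png

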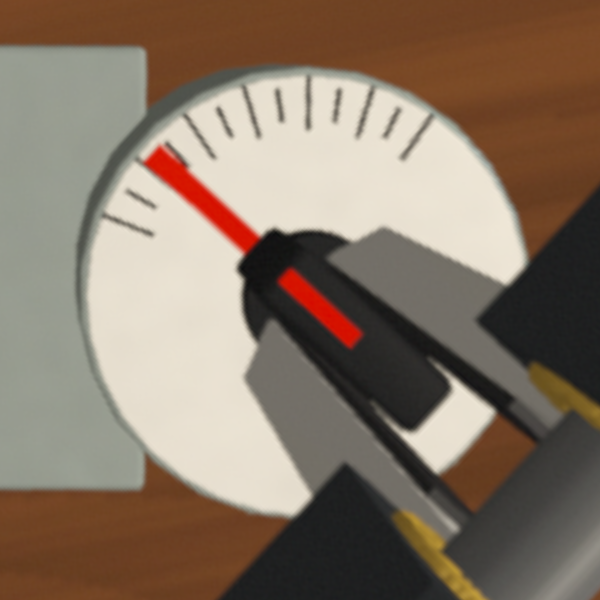

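Request:
jog_arm(turn=[[-2.6, 0, 0], [0, 0, 0]], dp=[[0, 0, 0], [0, 0, 0]], gripper=[1, 1])

```text
clock: 16.42
eef_pos: [631.3, 168.9, 34.5]
eef_rot: [-2.588, 1.569, -0.348]
wrist_force: [0.2, 1.0, -3.9]
finger_gap: 11.6
```

```bash
python3 - <<'E'
from plan import *
rep(); shot('wrist','w16')
E
python3 dial.py w16; python3 - <<'E'
import cv2
i=cv2.imread('pics/w16_r.png'); cv2.imwrite('pics/w16_z.png',cv2.resize(i[100:320,90:360],None,fx=2.7,fy=2.7,interpolation=cv2.INTER_CUBIC))
E
```

```text
t 16.43 tcp [631.3 168.9  34.5] bed -0.2 121.9 jawyaw 128.4 F [ 0.2  1.  -3.9] gap 11.6 j6 -2.03
```

View pics/w16_z.png

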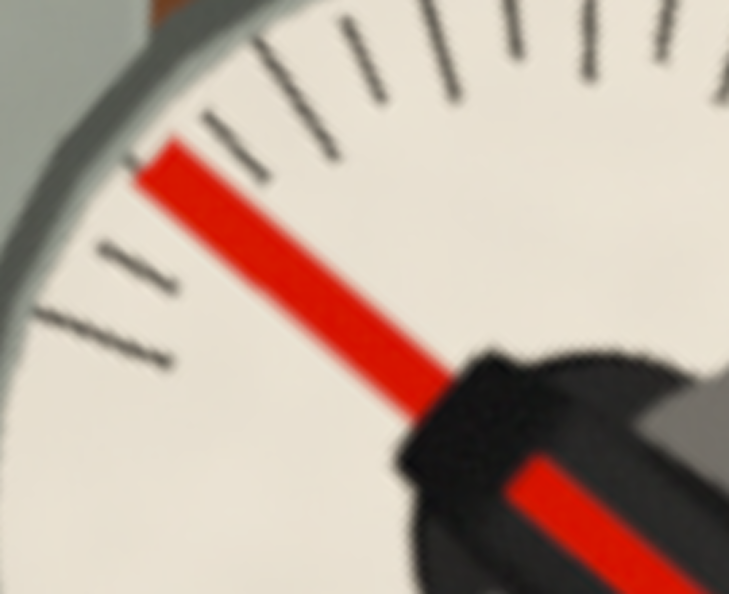

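Request:
jog_arm(turn=[[-0.8, 0, 0], [0, 0, 0], [0, 0, 0], [0, 0, 0], [0, 0, 0]], dp=[[0, 0, 0], [0, 0, 0], [0, 0, 0], [0, 0, 0], [0, 0, 0]], gripper=[1, 1, 0.8, 0.6, 0.6])

```text
clock: 17.1
eef_pos: [631.6, 168.7, 35.3]
eef_rot: [-2.548, 1.568, -0.297]
wrist_force: [0.2, -0.4, 0.2]
finger_gap: 35.2
```

```bash
python3 - <<'E'
from plan import *
rep(); shot('wrist','w17')
E
python3 dial.py w17; python3 - <<'E'
import cv2
i=cv2.imread('pics/w17_r.png'); cv2.imwrite('pics/w17_z.png',cv2.resize(i[100:320,90:360],None,fx=2.7,fy=2.7,interpolation=cv2.INTER_CUBIC))
E
```

```text
t 17.1 tcp [631.6 168.7  35.3] bed 0.2 121.7 jawyaw 129.0 F [ 0.2 -0.4  0.2] gap 35.2 j6 -2.04
```

View pics/w17_z.png

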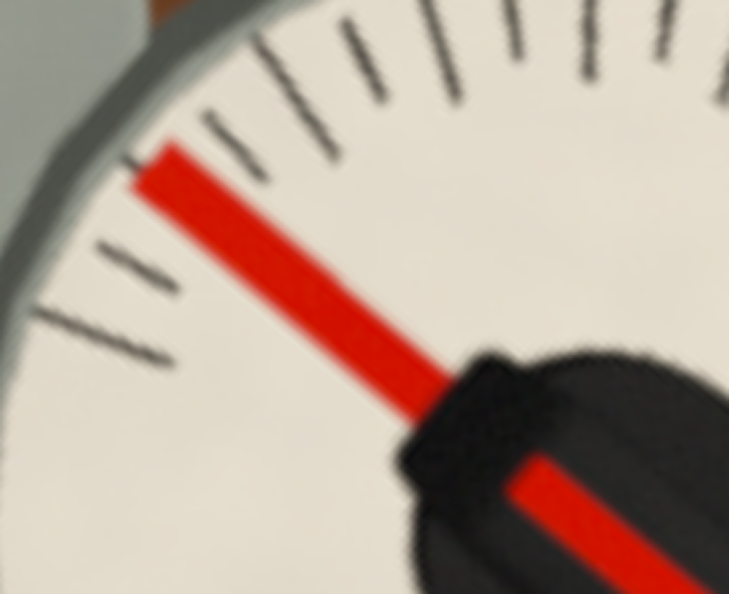

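Request:
jog_arm(turn=[[0, 0, 0], [0, 0, 0], [0, 0, 0], [0, 0, 0]], dp=[[-1.5, 0, 0], [-2.0, 0, 0], [-3.0, 0, 0], [-3.0, 0, 0]], gripper=[0.6, 0.6, 0.6, 0.6])

```text
clock: 17.65
eef_pos: [630.9, 168.6, 135.6]
eef_rot: [-2.881, 1.569, -0.63]
wrist_force: [0.6, -0.3, -0.4]
finger_gap: 37.3
```

```bash
python3 - <<'E'
from plan import *
rep(); shot('wrist','w18'); plan((*bed(-8,1.0),110,78.9),8)
E
python3 dial.py w18
```

```text
t 17.65 tcp [630.9 168.6 135.6] bed -0.5 121.5 jawyaw 129.0 F [ 0.6 -0.3 -0.4] gap 37.3 j6 -2.04
{"turn": [[6.3, -0.2, 0.4], [6.2, 0, 0], [6.3, 0, 0], [6.2, 0, 0], [6.3, -0.1, 0], [6.3, 0.0, 0], [6.2, 0.0, 0], [6.3, 0.0, 0]], "dp": [[0.38, 1.24, -0.88], [0.38, 1.12, -1.02], [0.38, 1.02, -1.13], [0.39, 0.88, -1.24], [0.38, 0.74, -1.32], [0.38, 0.6, -1.4], [0.38, 0.43, -1.45], [0.38, 0.28, -1.49]]}
end [600.3  51.9 110. ]
```

View pics/w18_r.png

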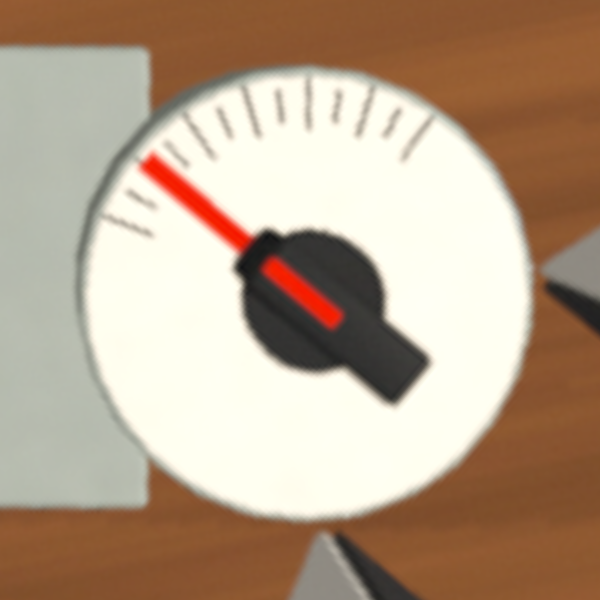

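```bash
python3 - <<'E'
from plan import *
from dial import dial
def ctr(img):
    hs=cv2.cvtColor(img,cv2.COLOR_BGR2HSV); m=cv2.inRange(hs,(0,0,200),(179,60,255))
    c=max(cv2.findContours(m,cv2.RETR_EXTERNAL,cv2.CHAIN_APPROX_NONE)[0],key=cv2.contourArea)
    h=cv2.convexHull(c)[:,0]
    h=h[(h[:,1]<330)]  # upper part
    A=np.c_[2*h,np.ones(len(h))]; s=np.linalg.lstsq(A.astype(float),(h**2).sum(1),rcond=None)[0]; return s[:2],math.sqrt(s[2]+s[0]**2+s[1]**2)
for f in ('w12','w13','w17','w18'):
    img=dial(f); c,r=ctr(img); hs=cv2.cvtColor(img,cv2.COLOR_BGR2HSV)
    m=cv2.inRange(hs,(0,150,120),(8,255,255))|cv2.inRange(hs,(172,150,120),(179,255,255))
    Y,X=np.nonzero(m); R=np.hypot(X-c[0],Y-c[1]); k=(R>90)&(R<225); 
    k&=(Y<300)
    vx,vy,x0,y0=cv2.fitLine(np.c_[X[k],Y[k]].astype(np.float32),cv2.DIST_L2,0,.01,.01).ravel()
    print(f,c.round(1),round(r,1),'index dir',round(math.degrees(math.atan(vx/vy)),2),'mean',round(math.degrees(math.atan2(c[0]-X[k].mean(),c[1]-Y[k].mean())),2))
    if f in('w12','w13'):
        g=img.max(2).astype(int); th=np.degrees(np.arctan2(c[0]-np.arange(600)[None,:],c[1]-np.arange(600)[:,None])); RR=np.hypot(np.arange(600)[None,:]-c[0],np.arange(600)[:,None]-c[1])
        k=(g<130)&(th>40)&(th<60)&(RR>85)&(RR<180); Y,X=np.nonzero(k)
        vx,vy,x0,y0=cv2.fitLine(np.c_[X,Y].astype(np.float32),cv2.DIST_L2,0,.01,.01).ravel()
        print(' needle dir',round(math.degrees(math.atan(vx/vy)),2),'mean',round(math.degrees(math.atan2(c[0]-X.mean(),c[1]-Y.mean())),2),len(X))
E
```

```text
w12 [307.1 293.9] 220.9 index dir -1.67 mean -3.5
 needle dir 50.19 mean 50.5 524
w13 [308.  295.2] 221.1 index dir -1.75 mean -1.29
 needle dir 50.04 mean 50.2 699
w17 [306.7 294.8] 218.5 index dir 49.99 mean 50.23
w18 [307.2 294.6] 222.2 index dir 49.68 mean 50.4
```

Request:
jog_arm(turn=[[6.3, 0, 0.2], [6.3, 0, 0], [6.3, 0, 0], [6.3, 0, 0], [6.3, 0, 0], [6.3, 0, 0], [6.3, 0, 0], [6, 0, 0]], dp=[[0.3, 1.2, -0.9], [0.3, 1.1, -1.0], [0.3, 1.0, -1.1], [0.3, 0.9, -1.2], [0.4, 0.7, -1.3], [0.4, 0.6, -1.4], [0.4, 0.4, -1.5], [0.4, 0.3, -1.5]], gripper=[0.5, 0.5, 0.5, 0.5, 0.5, 0.5, 0.5, 0.5])

```text
clock: 18.7
eef_pos: [601.5, 50.8, 125.9]
eef_rot: [-1.351, 1.55, -0.001]
wrist_force: [-0.5, 0.7, -0.3]
finger_gap: 46.6
```

```bash
python3 - <<'E'
from plan import *
rep(); plan((*bed(-6,1.0),30,78.9),4)
E
```

```text
t 18.7 tcp [601.5  50.8 125.9] bed -6.6 0.3 jawyaw 77.4 F [-0.5  0.7 -0.3] gap 46.6 j6 -1.33
{"turn": [[-0.4, 0.3, 1.1], [-0.4, 0, 0.0], [-0.4, -0.1, 0.0], [-0.3, 0.0, 0.0]], "dp": [[2.4, 0.03, 0.01], [2.4, -0.01, 0.02], [2.39, -0.02, 0.02], [2.4, -0.01, 0.02]]}
end [602.3  51.5  30. ]
```

Request:
jog_arm(turn=[[-0.4, 0.2, 1.0], [-0.4, 0, 0], [-0.4, 0, 0], [-0.3, 0, 0]], dp=[[2.3, 0.05, 0], [2.3, 0, 0], [2.3, 0, 0], [2.3, 0, 0]], gripper=[0.5, 0.5, 0.5, 0.5])

```text
clock: 19.2
eef_pos: [602.9, 52.0, 32.0]
eef_rot: [-1.2, 1.567, 0.187]
wrist_force: [0.3, -0.2, 0.2]
finger_gap: 46.6
```

```bash
python3 - <<'E'
from plan import *
rep(); shot('wrist','w19');plan((*bed(-6,1.0),4,78.9),2)
E
```

```text
t 19.2 tcp [602.9  52.   32. ] bed -5.5 1.7 jawyaw 79.5 F [ 0.3 -0.2  0.2] gap 46.6 j6 -1.36
{"turn": [[0.3, 0.0, 0], [0.3, 0.0, 0]], "dp": [[1.23, -0.06, -0.02], [1.24, -0.05, -0.02]]}
end [602.3  51.4   4. ]
```

View pics/w19.png

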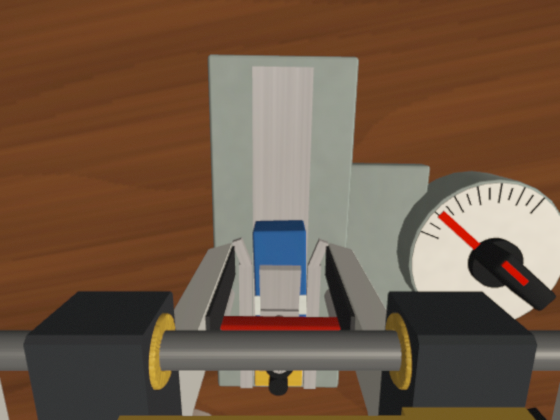

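Request:
jog_arm(turn=[[0.3, 0, 0], [0.2, 0, 0], [0, 0, 0], [0, 0, 0], [0, 0, 0], [0, 0, 0]], dp=[[1.2, 0, 0], [1.2, 0, 0], [0.2, 0, 0], [0, 0, 0], [0, 0, 0], [0, 0, 0]], gripper=[0.6, 0.6, 0.6, 0.9, 0.9, 0.9], grip_force=35)

```text
clock: 20.0
eef_pos: [601.6, 52.9, 1.5]
eef_rot: [1.209, 1.569, 2.591]
wrist_force: [0.0, -0.2, -4.9]
finger_gap: 29.7
```

```bash
python3 - <<'E'
from plan import *
rep();plan((*bed(-75,1.0),4,78.9),14)
E
```

```text
t 20.0 tcp [601.6  52.9   1.5] bed -7.0 2.3 jawyaw 79.2 F [ 0.  -0.2 -4.9] gap 29.7 j6 -1.36
{"turn": [[0.0, 0.0, -0.1], [0.0, 0.0, 0.0], [0.1, 0.0, 0.0], [0, 0.0, 0.0], [0, 0.0, 0.0], [0.0, 0.0, 0.0], [0.0, 0.0, 0.0], [0.1, 0.0, 0.0], [0, 0.0, 0.0], [0, 0.0, 0.0], [0.0, 0.0, 0.0], [0.0, 0.0, 0.0], [0.1, 0.0, 0.0], [0, 0.0, 0.0]], "dp": [[-0.02, 0.49, -0.01], [-0.01, 0.48, 0], [-0.02, 0.49, -0.01], [-0.02, 0.48, -0.01], [-0.02, 0.49, -0.01], [-0.02, 0.48, -0.01], [-0.01, 0.49, 0], [-0.02, 0.49, -0.01], [-0.02, 0.48, -0.01], [-0.02, 0.49, -0.01], [-0.02, 0.48, -0.01], [-0.01, 0.49, -0.01], [-0.02, 0.48, -0.01], [-0.02, 0.49, -0.01]]}
end [534.6  64.7   4. ]
```

Request:
jog_arm(turn=[[0, 0, 0], [0, 0, 0], [0, 0, 0], [0, 0, 0], [0, 0, 0], [0, 0, 0], [0, 0, 0], [0, 0, 0]], dp=[[0, 0.3, 0], [0, 0.4, 0], [0, 0.6, 0], [0, 0.6, 0], [0, 0.6, 0], [0, 0.6, 0], [0, 0.6, 0], [0, 0.6, 0]], gripper=[0.9, 0.9, 0.9, 0.9, 0.9, 0.9, 0.9, 0.9])

```text
clock: 21.0
eef_pos: [556.8, 61.4, 1.9]
eef_rot: [0.148, 1.57, 1.529]
wrist_force: [0.7, -0.4, -3.7]
finger_gap: 30.2
```

Request:
jog_arm(turn=[[0, 0, 0], [0, 0, 0], [0, 0, 0], [0, 0, 0], [0, 0, 0], [0, 0, 0], [0, 0, 0], [0, 0, 0]], dp=[[0, 0.6, 0], [0, 0.6, 0], [0, 0.6, 0], [0, 0.6, 0], [0, 0.6, 0], [0, 0.6, 0], [0, 0.6, 0], [0, 0.6, 0]], gripper=[0.9, 0.9, 0.9, 0.9, 0.9, 0.9, 0.9, 0.9])

```text
clock: 22.0
eef_pos: [506.2, 71.2, 2.4]
eef_rot: [0.013, 1.57, 1.395]
wrist_force: [0.6, -0.1, -1.9]
finger_gap: 30.0
```

```bash
python3 - <<'E'
from plan import *
rep();s,p,R=cur();print(R.round(3)); shot('wrist','w20'); shot('scene','s20'); p=load('s20')[0]
cv2.imwrite('pics/s20d.png',cv2.resize(p[195:275,235:335],None,fx=7,fy=7,interpolation=cv2.INTER_CUBIC)[:,:,::-1])
E
```

```text
t 22.0 tcp [506.2  71.2   2.4] bed -104.1 1.9 jawyaw 79.2 F [ 0.6 -0.1 -1.9] gap 30.0 j6 -1.31
[[ 0.    -0.982  0.188]
 [ 0.001  0.188  0.982]
 [-1.     0.     0.001]]
```

View pics/w20.png

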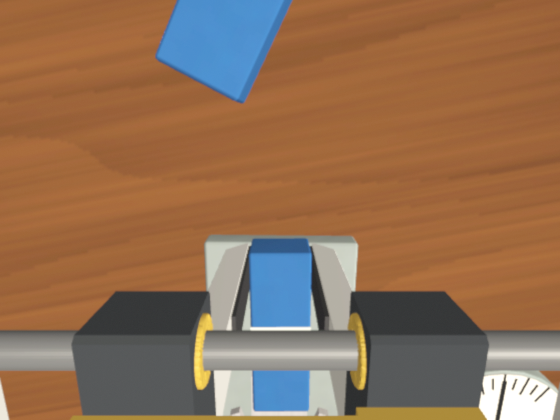

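View pics/s20d.png

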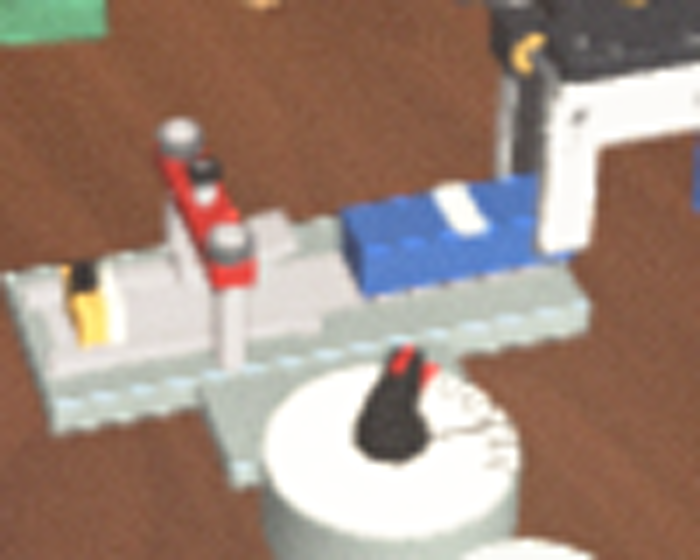

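Request:
jog_arm(turn=[[0, 0, 0], [0, 0, 0], [0, 0, 0], [0, 0, 0], [0, 0, 0], [0, 0, 0]], dp=[[0, 0, 0], [0, -1.5, 0], [0, -1.5, 0], [0, 0, 0], [0, 0, 0], [0, 0, 0]], gripper=[0.6, 0.6, 0.6, 0.9, 0.9, 0.9])

```text
clock: 22.85
eef_pos: [536.8, 65.6, 3.1]
eef_rot: [-0.966, 1.569, 0.416]
wrist_force: [1.0, 0.8, -1.1]
finger_gap: 29.4
```

Request:
jog_arm(turn=[[0, 0, 0], [0, 0, 0], [0, 0, 0], [0, 0, 0]], dp=[[-1.0, 0, 0], [-2.0, 0, 0], [-3.0, 1.0, 0], [-3.0, 2.0, -1]], gripper=[0.9, 0.9, 0.9, 0.9])

```text
clock: 23.35
eef_pos: [502.9, 61.6, 94.9]
eef_rot: [1.55, 1.568, 2.932]
wrist_force: [0.0, -0.2, -1.5]
finger_gap: 29.7
```

```bash
python3 - <<'E'
from plan import *
rep();shot('wrist','w21'); plan((525,-337,85,95),12)
E
```

```text
t 23.35 tcp [502.9  61.6  94.9] bed -105.5 -8.2 jawyaw 79.2 F [ 0.  -0.2 -1.5] gap 29.7 j6 -1.33
{"turn": [[-1.3, 0.0, 0.0], [-1.3, 0.0, 0.0], [-1.3, 0.0, 0.0], [-1.4, 0.0, 0.0], [-1.3, 0.0, 0.0], [-1.3, 0.0, 0.0], [-1.3, 0.0, 0.0], [-1.3, 0.0, 0.0], [-1.3, 0.0, 0.0], [-1.4, 0.0, 0.0], [-1.3, 0.0, 0.0], [-1.3, 0.0, 0.0]], "dp": [[0.11, -0.81, -3.22], [0.11, -0.73, -3.24], [0.11, -0.66, -3.26], [0.11, -0.59, -3.27], [0.11, -0.5, -3.29], [0.11, -0.44, -3.29], [0.11, -0.35, -3.3], [0.11, -0.28, -3.31], [0.11, -0.21, -3.32], [0.12, -0.13, -3.32], [0.11, -0.05, -3.32], [0.11, 0.02, -3.33]]}
end [ 525. -337.   85.]
```

View pics/w21.png

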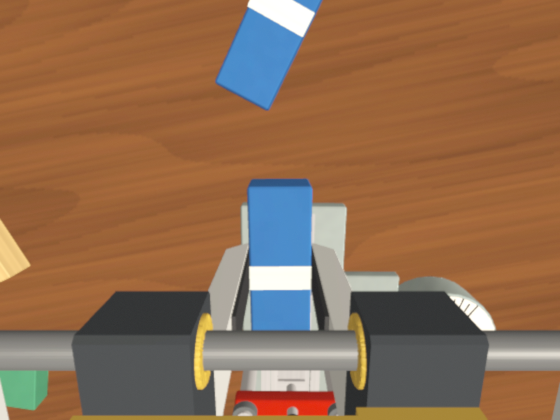

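Request:
jog_arm(turn=[[-1.3, 0, 0], [-1.3, 0, 0], [-1.3, 0, 0], [-1.3, 0, 0], [-1.3, 0, 0], [-1.3, 0, 0]], dp=[[0, -0.8, -3.2], [0, -0.75, -3.25], [0, -0.65, -3.25], [0, -0.6, -3.25], [0, -0.5, -3.3], [0, -0.45, -3.3]], gripper=[0.9, 0.9, 0.9, 0.9, 0.9, 0.9])

```text
clock: 24.15
eef_pos: [513.8, -141.4, 102.7]
eef_rot: [-1.375, 1.566, 0.152]
wrist_force: [0.8, 0.6, -2.0]
finger_gap: 29.8
```

```bash
python3 - <<'E'
from plan import *
rep(); plan((525,-337,80,95),6)
E
```

```text
t 24.15 tcp [ 513.8 -141.4  102.7] bed -55.7 -205.3 jawyaw 87.5 F [ 0.8  0.6 -2. ] gap 29.8 j6 -1.87
{"turn": [[-1.3, 0.0, 0.3], [-1.2, 0.0, 0], [-1.3, 0.0, 0], [-1.2, 0.1, 0], [-1.3, 0, 0], [-1.2, 0, 0]], "dp": [[0.38, -0.33, -3.25], [0.37, -0.25, -3.25], [0.38, -0.19, -3.27], [0.37, -0.12, -3.26], [0.38, -0.04, -3.26], [0.38, 0.03, -3.27]]}
end [ 525. -337.   80.]
```

Request:
jog_arm(turn=[[-1.3, 0, 0.2], [-1.3, 0, 0], [-1.3, 0, 0], [-1.2, 0, 0], [-1.2, 0, 0], [-1.2, 0, 0], [0, 0, 0]], dp=[[0.4, -0.35, -3.1], [0.4, -0.25, -3.1], [0.4, -0.2, -3.2], [0.4, -0.1, -3.2], [0.4, 0, -3.2], [0.4, 0, -3.0], [0, 0, 0]], gripper=[0.9, 0.9, 0.9, 0.9, 0.9, 0.9, 0.9])

```text
clock: 25.02
eef_pos: [524.0, -336.5, 79.9]
eef_rot: [-0.586, 1.569, 1.074]
wrist_force: [0.4, 0.1, -1.6]
finger_gap: 29.6
```

```bash
python3 - <<'E'
from plan import *
rep(); shot('wrist','w22'); plan((527,-338,20,95),4)
E
```

```text
t 25.02 tcp [ 524.  -336.5   79.9] bed -8.1 -394.8 jawyaw 95.1 F [ 0.4  0.1 -1.6] gap 29.6 j6 -2.29
{"turn": [[0.0, 0.1, 0.0], [0.1, 0, 0.0], [0.0, 0, 0.0], [0.1, 0, 0.0]], "dp": [[1.5, -0.06, -0.07], [1.5, -0.07, -0.07], [1.51, -0.06, -0.06], [1.5, -0.06, -0.07]]}
end [ 527. -338.   20.]
```

View pics/w22.png

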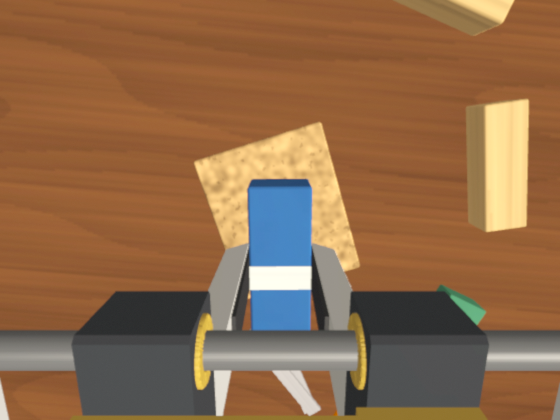

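Request:
jog_arm(turn=[[0, 0, 0], [0, 0, 0], [0, 0, 0], [0, 0, 0], [0, 0, 0]], dp=[[1.6, -0.05, -0.05], [1.6, -0.05, -0.05], [1.6, -0.05, -0.05], [1.6, -0.05, 0], [0.8, 0, 0]], gripper=[0.9, 0.9, 0.9, 0.9, 0.9])

```text
clock: 25.7
eef_pos: [526.5, -334.0, 3.0]
eef_rot: [0.013, 1.569, 1.676]
wrist_force: [-0.4, 0.1, -1.1]
finger_gap: 29.6
```

Request:
jog_arm(turn=[[0, 0, 0], [0, 0, 0]], dp=[[0.3, 0, 0], [0, 0, 0]], gripper=[0.9, 0.9])

```text
clock: 25.95
eef_pos: [526.4, -333.9, -0.7]
eef_rot: [0.206, 1.568, 1.869]
wrist_force: [0.5, -0.2, -1.0]
finger_gap: 29.6
```

Request:
jog_arm(turn=[[0, 0, 0], [0, 0, 0], [0, 0, 0]], dp=[[0.3, 0, 0], [0.2, 0, 0], [0.1, 0, 0]], gripper=[0.9, 0.9, 0.9])

```text
clock: 26.32
eef_pos: [526.9, -334.3, -5.9]
eef_rot: [-0.609, 1.569, 1.053]
wrist_force: [0.1, -0.2, -1.5]
finger_gap: 29.5
```

```bash
python3 - <<'E'
from plan import *
rep(); s,p,R=cur(); print(R.round(3))
E
```

```text
t 26.32 tcp [ 526.9 -334.3   -5.9] bed -5.7 -392.0 jawyaw 95.3 F [ 0.1 -0.2 -1.5] gap 29.5 j6 -2.29
[[ 0.001 -0.996 -0.092]
 [ 0.001 -0.092  0.996]
 [-1.    -0.001  0.001]]
```

Request:
jog_arm(turn=[[0, 0, 0]], dp=[[0.12, 0, 0]], gripper=[0.9])

```text
clock: 26.45
eef_pos: [527.0, -334.4, -6.9]
eef_rot: [-0.786, 1.569, 0.877]
wrist_force: [-3.9, 3.7, 9.6]
finger_gap: 29.7
```

Request:
jog_arm(turn=[[0, 0, 0], [0, 0, 0], [0, 0, 0], [0, 0, 0]], dp=[[0, 0, 0], [0, 0, 0], [0, 0, 0], [-1.0, 0, 0]], gripper=[0.8, 0.6, 0.55, 0.55])

```text
clock: 26.95
eef_pos: [527.0, -334.4, 3.3]
eef_rot: [-0.62, 1.569, 1.043]
wrist_force: [0.3, 0.2, 0.1]
finger_gap: 42.1
```

Request:
jog_arm(turn=[[0, 0, 0], [0, 0, 0], [0, 0, 0], [0, 0, 0]], dp=[[-2.0, 0, 0], [-3.0, 0, 0], [-3.0, 0, 0], [-2.0, 0, 3]], gripper=[0.5, 0.5, 0.5, 0.5])

```text
clock: 27.45
eef_pos: [524.3, -305.6, 111.2]
eef_rot: [-1.766, 1.567, -0.105]
wrist_force: [0.1, -0.1, 0.9]
finger_gap: 46.9
```

```bash
python3 - <<'E'
from plan import *
rep(); shot('wrist','w23'); plan((471,-183,85,103.4),6)
E
```

```text
t 27.45 tcp [ 524.3 -305.6  111.2] bed -13.9 -364.4 jawyaw 95.2 F [ 0.1 -0.1  0.9] gap 46.9 j6 -2.25
{"turn": [[-1.3, -0.1, 0.3], [-1.4, 0.0, 0.0], [-1.3, 0, 0.0], [-1.4, 0, 0.0], [-1.3, 0, 0.0], [-1.4, 0, 0.0]], "dp": [[0.47, 0.72, 2.07], [0.49, 0.66, 2.08], [0.48, 0.62, 2.09], [0.48, 0.57, 2.11], [0.48, 0.52, 2.13], [0.48, 0.47, 2.13]]}
end [ 471. -183.   85.]
```

View pics/w23.png

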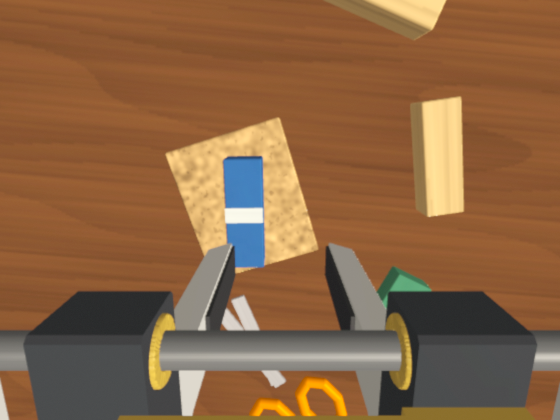

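Master lies flat on the coaster (block at (244,210)); the small mount's top face spans about (424,102),(461,97),(464,212),(430,216).

```bash
python3 - <<'E'
from plan import *
p,d,K,T=load('w23')
c=np.array([ray(K,T,u,v,26)[:2] for u,v in ((424,102),(461,97),(464,212),(430,216))]);print(c.round(1),c.mean(0))
e=c[3]-c[0];f=c[2]-c[1];print(np.hypot(*e),np.hypot(*f),np.degrees(np.arctan2(e[1],e[0])),np.degrees(np.arctan2(f[1],f[0])))
print('master',[ray(K,T,u,v,29)[:2].round(1).tolist() for u,v in ((225,160),(262,158),(265,266),(227,268))])
print('cork',[ray(K,T,u,v,5)[:2].round(1).tolist() for u,v in ((166,154),(279,119),(317,249))])
W=cloud(d,K,T); print(np.median(W[140:180,435:455,2]))
E
```

```text
[[ 431.1 -206.1]
 [ 425.1 -179.3]
 [ 512.  -158. ]
 [ 517.8 -184.6]] [ 471.50426664 -182.01767856]
89.24631844858995 89.4437913430962 13.899870774120524 13.769491951261964
master [[487.3, -351.5], [483.2, -323.2], [571.8, -313.8], [576.4, -345.1]]
cork [[489.8, -403.9], [453.3, -312.9], [561.6, -269.3]]
26.74208100376964
```

```bash
python3 - <<'E'
from plan import *
plan((440.5,-189.5,75,103.8),6)
E
```

```text
{"turn": [[-1.4, -0.1, 0.3], [-1.4, 0.0, 0.0], [-1.4, 0, 0.0], [-1.5, 0, 0.0], [-1.4, 0, 0.0], [-1.4, 0, 0.0]], "dp": [[0.64, 1.23, 2.01], [0.65, 1.19, 2.03], [0.64, 1.13, 2.06], [0.65, 1.08, 2.09], [0.65, 1.02, 2.12], [0.65, 0.98, 2.14]]}
end [ 440.5 -189.5   75. ]
```

Request:
jog_arm(turn=[[-1.4, 0, 0.3], [-1.4, 0, 0], [-1.4, 0, 0], [-1.4, 0, 0], [-1.4, 0, 0], [-1.4, 0, 0], [0, 0, 0]], dp=[[0.6, 1.2, 2.0], [0.6, 1.2, 2.0], [0.6, 1.1, 2.05], [0.6, 1.1, 2.1], [0.6, 1.0, 2.1], [0.5, 0.9, 2.1], [0, 0, 0]], gripper=[0.5, 0.5, 0.5, 0.5, 0.5, 0.5, 0.5])

```text
clock: 28.38
eef_pos: [441.6, -188.3, 86.8]
eef_rot: [-2.443, 1.557, -0.627]
wrist_force: [0.6, 0.3, -0.5]
finger_gap: 47.0
```

```bash
python3 - <<'E'
from plan import *
rep(); shot('wrist','w24'); plan((440.5,-189.5,-10,103.8),6)
E
```

```text
t 28.38 tcp [ 441.6 -188.3   86.8] bed -117.6 -265.2 jawyaw 104.1 F [ 0.6  0.3 -0.5] gap 47.0 j6 -2.29
{"turn": [[0.0, -0.6, 0.5], [0.1, 0, 0.0], [0.0, 0, 0.0], [0.1, 0, 0.0], [0, 0, 0.0], [0.0, 0, 0.0]], "dp": [[1.62, 0.05, 0.02], [1.62, 0.03, 0], [1.61, 0.03, 0], [1.62, 0.03, 0], [1.62, 0.03, 0], [1.62, 0.03, 0]]}
end [ 440.5 -189.5  -10. ]
```

View pics/w24.png

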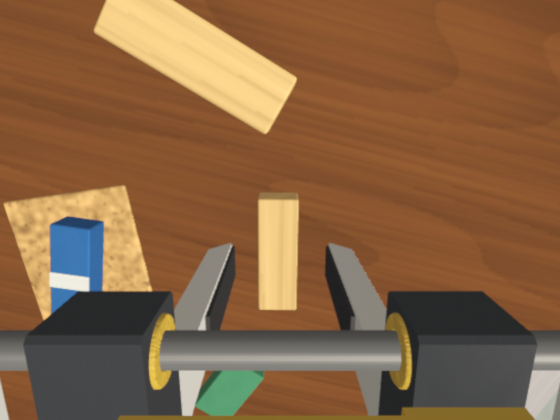

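Request:
jog_arm(turn=[[0, -0.4, 0.4], [0, 0, 0], [0, 0, 0], [0, 0, 0], [0, 0, 0], [0, 0, 0], [0, 0, 0]], dp=[[1.6, 0, 0], [1.6, 0, 0], [1.6, 0, 0], [1.6, 0, 0], [1.6, 0, 0], [1.1, 0, 0], [0, 0, 0]], gripper=[0.5, 0.5, 0.5, 0.5, 0.5, 0.5, 0.5])

```text
clock: 29.3
eef_pos: [442.9, -191.6, -12.3]
eef_rot: [2.803, 1.569, -1.668]
wrist_force: [-0.1, 0.4, 0.8]
finger_gap: 47.0
```

```bash
python3 - <<'E'
from plan import *
rep()
E
```

```text
t 29.3 tcp [ 442.9 -191.6  -12.3] bed -115.6 -268.1 jawyaw 103.8 F [-0.1  0.4  0.8] gap 47.0 j6 -2.29
```

Request:
jog_arm(turn=[[0, 0, 0], [0, 0, 0], [0, 0, 0], [0, 0, 0], [0, 0, 0]], dp=[[-0.2, 0, 0.2], [0, 0, 0], [0, 0, 0], [0, 0, 0], [0, 0, 0]], gripper=[0.55, 0.65, 0.9, 0.9, 0.9], grip_force=30)

```text
clock: 29.92
eef_pos: [443.2, -189.9, -8.9]
eef_rot: [-2.801, 1.567, -0.989]
wrist_force: [-0.4, 0.8, -1.7]
finger_gap: 29.6
```

Request:
jog_arm(turn=[[0, 0, 0], [0, 0, 0], [0, 0, 0], [0, 0, 0]], dp=[[-1.0, 0, 0], [-2.5, 0, 0], [-3.5, 0, 0], [-3.5, 0, 0]], gripper=[0.9, 0.9, 0.9, 0.9])

```text
clock: 30.42
eef_pos: [441.8, -189.0, 98.9]
eef_rot: [1.775, 1.569, -2.696]
wrist_force: [-0.2, 0.7, 0.5]
finger_gap: 29.6
```

```bash
python3 - <<'E'
from plan import *
rep(); shot('wrist','w25'); plan((*bed(-100,1.2),80,78.9),8)
E
```

```text
t 30.43 tcp [ 441.8 -189.    98.9] bed -117.2 -265.9 jawyaw 103.8 F [-0.2  0.7  0.5] gap 29.6 j6 -2.29
{"turn": [[3.1, -0.3, 0.2], [3.1, 0.0, 0], [3.1, 0.0, 0], [3.2, 0.0, 0], [3.1, 0.0, 0], [3.1, 0.0, 0], [3.1, 0.0, -0.1], [3.1, 0.0, 0.0]], "dp": [[0.28, -1.58, 2.95], [0.3, -1.42, 3.04], [0.29, -1.25, 3.11], [0.3, -1.09, 3.17], [0.29, -0.9, 3.22], [0.29, -0.73, 3.27], [0.3, -0.56, 3.31], [0.29, -0.37, 3.33]]}
end [510.1  69.8  80. ]
```

View pics/w25.png

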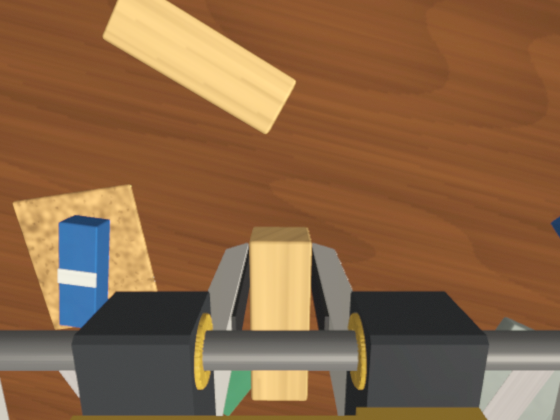

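Request:
jog_arm(turn=[[3.1, 0, 0.2], [3.1, 0, 0], [3.1, 0, 0], [3.1, 0, 0], [3.1, 0, 0], [3.1, 0, 0], [3.1, 0, 0], [3.1, 0, 0]], dp=[[0, -1.6, 2.9], [0, -1.4, 3.0], [0.2, -1.2, 3.1], [0.2, -1.1, 3.1], [0.3, -0.9, 3.2], [0.3, -0.7, 3.2], [0.3, -0.5, 3.2], [0.3, -0.4, 3.1]], gripper=[0.9, 0.9, 0.9, 0.9, 0.9, 0.9, 0.9, 0.9])

```text
clock: 31.48
eef_pos: [513.4, 69.3, 92.2]
eef_rot: [-2.034, 1.56, -0.672]
wrist_force: [0.1, -0.6, -0.7]
finger_gap: 29.5
```

```bash
python3 - <<'E'
from plan import *
rep(); plan((*bed(-100,1.2),40,78.9),5)
E
```

```text
t 31.48 tcp [513.4  69.3  92.2] bed -96.7 1.4 jawyaw 78.0 F [ 0.1 -0.6 -0.7] gap 29.5 j6 -1.29
{"turn": [[-0.2, -0.3, 0.6], [-0.2, 0.0, 0], [-0.1, 0.0, 0], [-0.2, 0.0, 0], [-0.2, 0.0, 0]], "dp": [[1.04, 0.08, 0.0], [1.05, 0.06, 0], [1.04, 0.07, -0.01], [1.04, 0.06, 0], [1.04, 0.07, -0.01]]}
end [510.1  69.7  40. ]
```

Request:
jog_arm(turn=[[-0.2, -0.3, 0.6], [-0.2, 0, 0], [-0.2, 0, 0], [-0.2, 0, 0], [-0.2, 0, 0]], dp=[[1.4, 0.1, 0], [1.4, 0.1, 0], [1.4, 0.1, 0], [1.4, 0.1, 0], [0.8, 0.1, 0]], gripper=[0.9, 0.9, 0.9, 0.9, 0.9])

```text
clock: 32.1
eef_pos: [507.8, 69.5, 24.7]
eef_rot: [1.293, 1.569, 2.675]
wrist_force: [0.3, -0.3, -0.5]
finger_gap: 29.7
```

```bash
python3 - <<'E'
from plan import *
rep(); s,p,R=cur(); print(R[:,0].round(3)); shot('wrist','w26'); shot('scene','s26'); p=load('s26')[0]
cv2.imwrite('pics/s26d.png',cv2.resize(p[195:275,235:335],None,fx=7,fy=7,interpolation=cv2.INTER_CUBIC)[:,:,::-1])
E
```

```text
t 32.1 tcp [507.8  69.5  24.7] bed -102.2 0.5 jawyaw 79.2 F [ 0.3 -0.3 -0.5] gap 29.7 j6 -1.32
[-0.001  0.001 -1.   ]
```

View pics/w26.png

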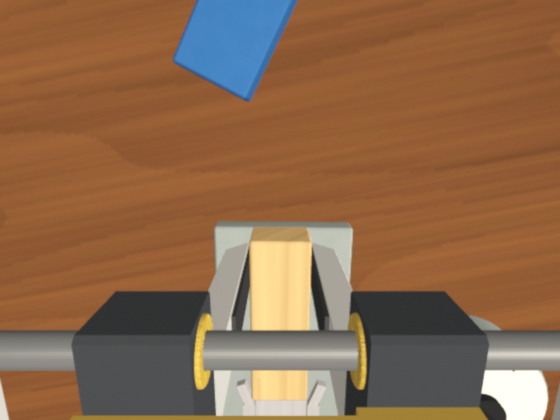

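View pics/s26d.png

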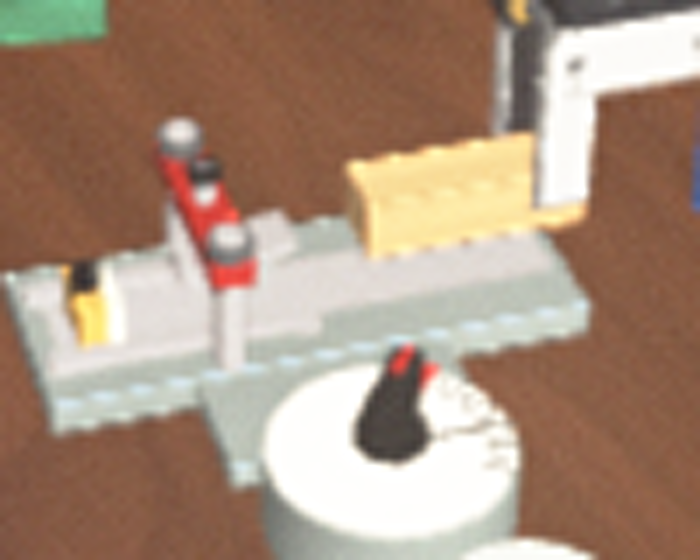

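Request:
jog_arm(turn=[[0, 0, 0], [0, 0, 0], [0, 0, 0]], dp=[[0.8, 0, 0.1], [0.6, 0, 0], [0.1, 0, 0]], gripper=[0.9, 0.9, 0.9])

```text
clock: 32.58
eef_pos: [508.4, 70.7, 9.5]
eef_rot: [0.613, 1.57, 1.994]
wrist_force: [0.8, -0.2, -0.8]
finger_gap: 29.6
```

Request:
jog_arm(turn=[[0, 0, 0], [0, 0, 0]], dp=[[0.15, 0, 0], [0, 0, 0]], gripper=[0.9, 0.9])

```text
clock: 32.83
eef_pos: [508.6, 70.7, 8.1]
eef_rot: [0.093, 1.57, 1.475]
wrist_force: [0.3, -0.8, -0.4]
finger_gap: 29.3
```

Request:
jog_arm(turn=[[0, 0, 0], [0, 0, 0]], dp=[[0.15, 0, 0], [0, 0, 0]], gripper=[0.9, 0.9])

```text
clock: 33.08
eef_pos: [508.7, 70.7, 6.7]
eef_rot: [-0.413, 1.57, 0.969]
wrist_force: [0.6, 0.3, -0.3]
finger_gap: 29.7
```

Request:
jog_arm(turn=[[0, 0, 0]], dp=[[0.1, 0, 0]], gripper=[0.9])

```text
clock: 33.2
eef_pos: [508.8, 70.8, 5.8]
eef_rot: [-0.582, 1.57, 0.8]
wrist_force: [-0.7, -0.9, -1.4]
finger_gap: 30.0
```

Request:
jog_arm(turn=[[0, 0, 0], [0, 0, 0], [0, 0, 0], [0, 0, 0], [0, 0, 0]], dp=[[0, 0, 0], [0.1, 0, 0], [0, 0, 0], [0, 0, 0], [0, 0, 0]], gripper=[0.7, 0.65, 0.9, 0.9, 0.9])

```text
clock: 33.83
eef_pos: [508.8, 70.7, 4.7]
eef_rot: [-0.636, 1.57, 0.746]
wrist_force: [-1.0, 0.8, 0.1]
finger_gap: 29.7
```

```bash
python3 - <<'E'
from plan import *
rep(); s,p,R=cur(); print(R[:,0].round(3)); shot('wrist','w27'); shot('scene','s27'); p=load('s27')[0]
cv2.imwrite('pics/s27d.png',cv2.resize(p[195:275,235:335],None,fx=7,fy=7,interpolation=cv2.INTER_CUBIC)[:,:,::-1])
E
```

```text
t 33.83 tcp [508.8  70.7   4.7] bed -101.4 1.9 jawyaw 79.2 F [-1.   0.8  0.1] gap 29.7 j6 -1.32
[ 0.001  0.001 -1.   ]
```

View pics/w27.png

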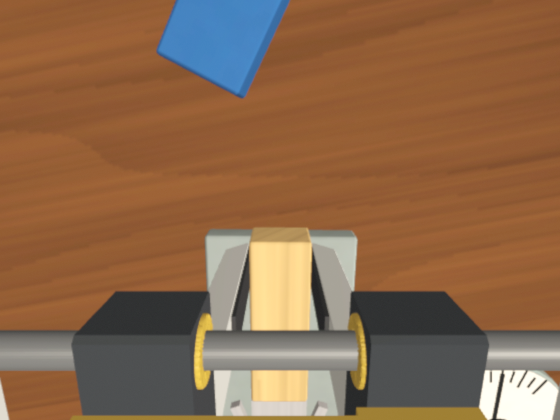

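View pics/s27d.png

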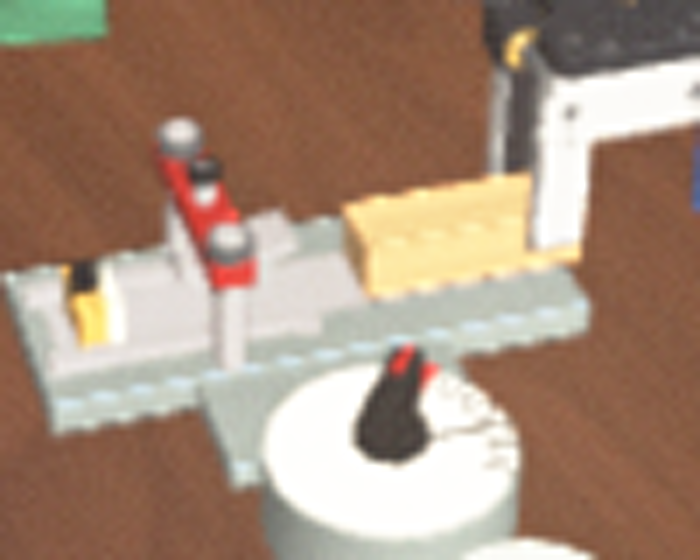

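Request:
jog_arm(turn=[[0, 0, 0], [0, 0, 0], [0, 0, 0], [0, 0, 0], [0, 0, 0], [0, 0, 0]], dp=[[0, -0.4, -0.05], [0, -0.4, 0], [0, -0.4, 0], [0, -0.4, 0], [0, -0.4, 0], [0, -0.4, 0]], gripper=[0.9, 0.9, 0.9, 0.9, 0.9, 0.9])

```text
clock: 34.67
eef_pos: [534.0, 65.4, 4.8]
eef_rot: [-0.684, 1.57, 0.698]
wrist_force: [-0.1, 0.8, 0.2]
finger_gap: 29.8
```

```bash
python3 - <<'E'
from plan import *
rep()
E
```

```text
t 34.67 tcp [534.   65.4   4.8] bed -75.7 1.5 jawyaw 79.2 F [-0.1  0.8  0.2] gap 29.8 j6 -1.33
```

Request:
jog_arm(turn=[[0, 0, -0.1], [0, 0, -0.1], [0, 0, -0.1], [0, 0, -0.1], [0, 0, -0.1], [0, 0, -0.1]], dp=[[0, -0.3, 0], [0, -0.3, 0], [0, -0.3, 0], [0, -0.3, 0], [0, -0.3, 0], [0, -0.3, 0]], gripper=[0.9, 0.9, 0.9, 0.9, 0.9, 0.9])

```text
clock: 35.42
eef_pos: [549.7, 62.4, 4.7]
eef_rot: [-1.549, 1.567, -0.167]
wrist_force: [-8.1, 1.1, 6.8]
finger_gap: 29.8
```

```bash
python3 - <<'E'
from plan import *
rep(); s,p,R=cur(); print(R[:,0].round(3))
E
```

```text
t 35.42 tcp [549.7  62.4   4.7] bed -59.7 1.7 jawyaw 79.2 F [-8.1  1.1  6.8] gap 29.8 j6 -1.33
[ 0.004 -0.001 -1.   ]
```

Request:
jog_arm(turn=[[0, 0, 0], [0, 0, 0], [0, 0, 0], [0, 0, 0]], dp=[[0, -0.3, 0], [0, -0.3, 0], [0, -0.3, 0], [0, -0.3, 0]], gripper=[0.9, 0.9, 0.9, 0.9])

```text
clock: 35.92
eef_pos: [558.0, 61.1, 4.7]
eef_rot: [1.704, 1.565, 3.087]
wrist_force: [-10.0, 1.8, 7.2]
finger_gap: 29.6
```

```bash
python3 - <<'E'
from plan import *
rep(); s,p,R=cur(); print(R[:,0].round(3)); shot('wrist','w28')
E
```

```text
t 35.92 tcp [558.   61.1   4.7] bed -51.3 1.9 jawyaw 79.2 F [-10.    1.8   7.2] gap 29.6 j6 -1.34
[-0.006  0.    -1.   ]
```

View pics/w28.png

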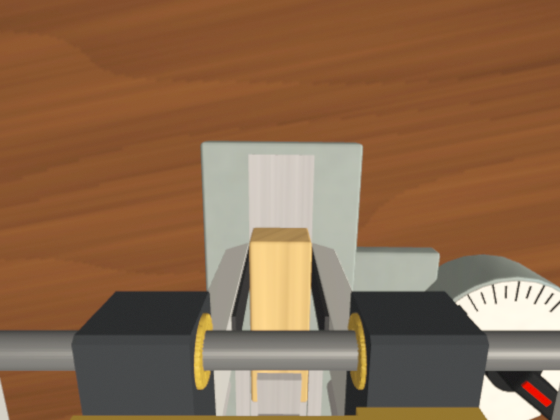

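Good: entering under the foot, force ~10 N. Continuing.

Request:
jog_arm(turn=[[0, 0, -0.2], [0, 0, -0.2], [0, 0, -0.2], [0, 0, -0.2], [0, 0, -0.2]], dp=[[0, -0.3, 0], [0, -0.3, 0], [0, -0.3, 0], [0, -0.3, 0], [0, -0.3, 0]], gripper=[0.9, 0.9, 0.9, 0.9, 0.9])

```text
clock: 36.6
eef_pos: [569.1, 59.2, 4.7]
eef_rot: [-2.343, 1.568, -0.961]
wrist_force: [-7.5, 1.6, 4.7]
finger_gap: 29.6
```

Request:
jog_arm(turn=[[0, 0, -0.2], [0, 0, -0.2], [0, 0, -0.2], [0, 0, -0.2], [0, 0, -0.2]], dp=[[0, -0.35, 0], [0, -0.35, 0], [0, -0.35, 0], [0, -0.35, 0], [0, -0.3, 0]], gripper=[0.9, 0.9, 0.9, 0.9, 0.9])

```text
clock: 37.22
eef_pos: [582.6, 57.0, 4.7]
eef_rot: [-1.794, 1.561, -0.411]
wrist_force: [-6.9, 1.4, 4.5]
finger_gap: 29.4
```

```bash
python3 - <<'E'
from plan import *
rep(); s,p,R=cur(); print(R[:,0].round(3)); shot('scene','s29'); p=load('s29')[0]
cv2.imwrite('pics/s29d.png',cv2.resize(p[215:255,235:300],None,fx=12,fy=12,interpolation=cv2.INTER_CUBIC)[:,:,::-1])
E
```

```text
t 37.23 tcp [582.6  57.    4.7] bed -26.4 2.7 jawyaw 79.3 F [-6.9  1.4  4.5] gap 29.4 j6 -1.34
[ 0.009 -0.004 -1.   ]
```

View pics/s29d.png

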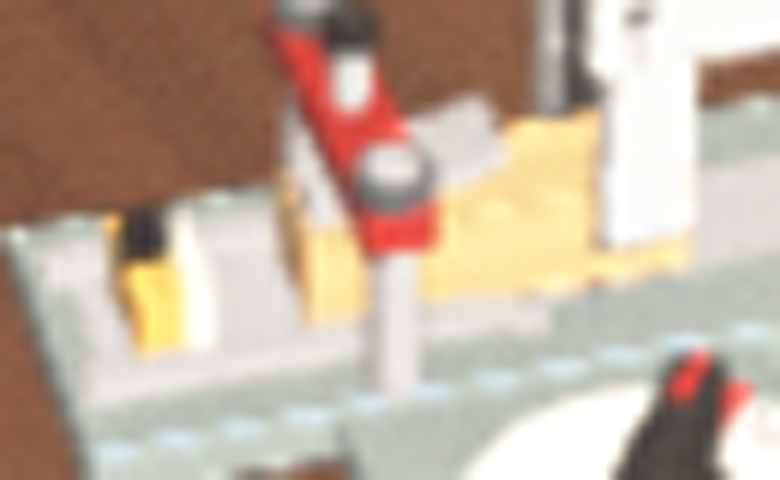

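Request:
jog_arm(turn=[[0, 0, 0], [0, 0, 0], [0, 0, 0], [0, 0, 0], [0, 0, 0], [0, 0, 0]], dp=[[0, -0.3, -0.03], [0, -0.3, -0.03], [0, -0.3, -0.03], [0, -0.3, -0.02], [0, -0.3, 0], [0, -0.25, 0]], gripper=[0.9, 0.9, 0.9, 0.9, 0.9, 0.9])

```text
clock: 38.02
eef_pos: [596.0, 54.1, 4.7]
eef_rot: [2.628, 1.568, -2.271]
wrist_force: [-6.4, 1.7, 4.6]
finger_gap: 29.5
```

```bash
python3 - <<'E'
from plan import *
rep(); s,p,R=cur(); print(R[:,0].round(3)); shot('scene','s30'); p=load('s30')[0]
cv2.imwrite('pics/s30d.png',cv2.resize(p[215:255,235:300],None,fx=12,fy=12,interpolation=cv2.INTER_CUBIC)[:,:,::-1])
E
```

```text
t 38.02 tcp [596.   54.1   4.7] bed -12.7 2.4 jawyaw 79.3 F [-6.4  1.7  4.6] gap 29.5 j6 -1.35
[-0.002 -0.002 -1.   ]
```

View pics/s30d.png

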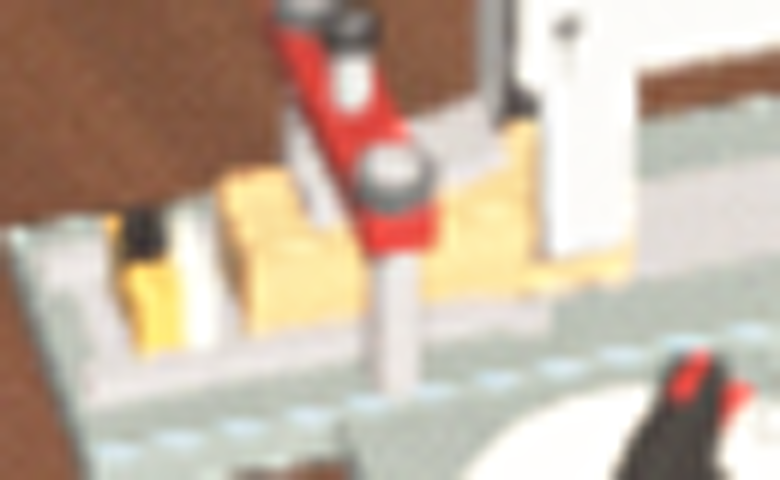

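Request:
jog_arm(turn=[[0, 0, 0], [0, 0, 0], [0, 0, 0]], dp=[[0, -0.25, 0], [0, -0.25, 0], [0, -0.2, 0]], gripper=[0.9, 0.9, 0.9])

```text
clock: 38.45
eef_pos: [601.4, 53.3, 4.7]
eef_rot: [1.983, 1.564, -2.916]
wrist_force: [-6.6, 0.7, 4.0]
finger_gap: 29.8
```

Request:
jog_arm(turn=[[0, 0, 0], [0, 0, 0]], dp=[[0, -0.12, 0], [0, -0.12, 0]], gripper=[0.9, 0.9])

```text
clock: 38.7
eef_pos: [602.7, 53.1, 4.7]
eef_rot: [1.88, 1.561, -3.019]
wrist_force: [-6.4, 0.3, 4.0]
finger_gap: 29.7
```

Request:
jog_arm(turn=[[0, 0, 0], [0, 0, 0]], dp=[[0, -0.12, 0], [0, -0.12, 0]], gripper=[0.9, 0.9])

```text
clock: 38.95
eef_pos: [603.9, 52.9, 4.7]
eef_rot: [1.83, 1.558, -3.069]
wrist_force: [-7.1, 0.4, 4.2]
finger_gap: 29.7
```

```bash
python3 - <<'E'
from plan import *
rep(); s,p,R=cur(); print(R[:,0].round(3))
E
```

```text
t 38.95 tcp [603.9  52.9   4.7] bed -4.7 2.8 jawyaw 79.3 F [-7.1  0.4  4.2] gap 29.7 j6 -1.36
[-0.013 -0.001 -1.   ]
```

Still moving. Continue, correcting the slight pitch.

Request:
jog_arm(turn=[[0, 0, -0.2], [0, 0, -0.2]], dp=[[0, -0.12, 0], [0, -0.12, 0]], gripper=[0.9, 0.9])

```text
clock: 39.2
eef_pos: [604.9, 52.8, 4.7]
eef_rot: [1.959, 1.561, -2.94]
wrist_force: [-7.6, 0.6, 5.7]
finger_gap: 30.0
```

Request:
jog_arm(turn=[[0, 0, -0.2], [0, 0, -0.2]], dp=[[0, -0.12, 0], [0, -0.12, 0]], gripper=[0.9, 0.9])

```text
clock: 39.45
eef_pos: [605.8, 52.6, 4.7]
eef_rot: [2.175, 1.564, -2.724]
wrist_force: [-8.1, -0.3, 5.2]
finger_gap: 30.2
```

Request:
jog_arm(turn=[[0, 0, -0.2], [0, 0, -0.2]], dp=[[0, -0.12, 0], [0, -0.12, 0]], gripper=[0.9, 0.9])

```text
clock: 39.7
eef_pos: [606.5, 52.5, 4.7]
eef_rot: [2.545, 1.565, -2.353]
wrist_force: [-7.4, 1.7, 5.3]
finger_gap: 29.7
```

```bash
python3 - <<'E'
from plan import *
rep(); s,p,R=cur(); print(R[:,0].round(3)); shot('scene','s31'); p=load('s31')[0]
cv2.imwrite('pics/s31d.png',cv2.resize(p[215:255,235:300],None,fx=12,fy=12,interpolation=cv2.INTER_CUBIC)[:,:,::-1])
E
```

```text
t 39.7 tcp [606.5  52.5   4.7] bed -2.0 2.9 jawyaw 79.3 F [-7.4  1.7  5.3] gap 29.7 j6 -1.35
[-0.004 -0.004 -1.   ]
```

View pics/s31d.png

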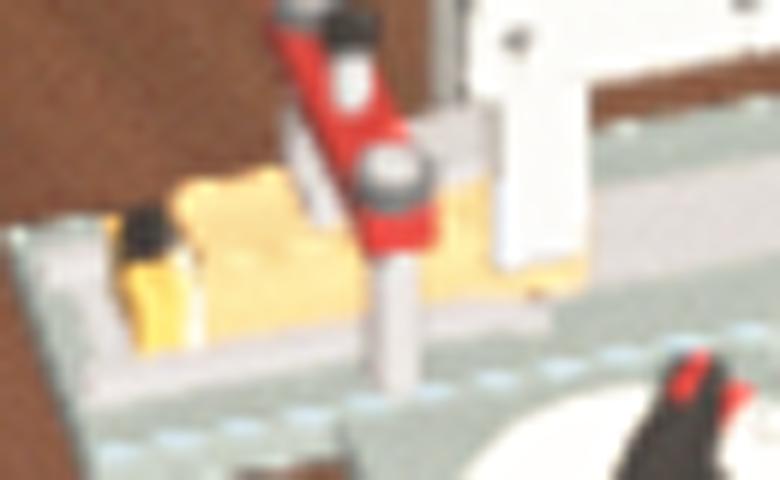

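Request:
jog_arm(turn=[[0, 0, 0]], dp=[[0, -0.12, 0]], gripper=[0.9])

```text
clock: 39.88
eef_pos: [606.9, 52.5, 4.7]
eef_rot: [2.302, 1.564, -2.596]
wrist_force: [-9.0, 1.8, 5.5]
finger_gap: 29.3
```

Request:
jog_arm(turn=[[0, 0, 0]], dp=[[0, -0.12, 0]], gripper=[0.9])

```text
clock: 40.0
eef_pos: [606.9, 52.5, 4.7]
eef_rot: [2.107, 1.561, -2.791]
wrist_force: [-12.2, 0.6, 8.3]
finger_gap: 29.7
```

Request:
jog_arm(turn=[[0, 0, 0]], dp=[[0, -0.12, 0]], gripper=[0.9])

```text
clock: 40.12
eef_pos: [606.8, 52.5, 4.7]
eef_rot: [2.001, 1.558, -2.897]
wrist_force: [-11.6, 0.6, 8.6]
finger_gap: 29.8
```

Request:
jog_arm(turn=[[0, 0, 0]], dp=[[0, -0.12, 0]], gripper=[0.9])

```text
clock: 40.25
eef_pos: [606.8, 52.5, 4.7]
eef_rot: [1.941, 1.555, -2.958]
wrist_force: [-10.8, 0.8, 6.7]
finger_gap: 29.7
```

Request:
jog_arm(turn=[[0, 0, 0], [0, 0, -0.8], [0, 0, 0], [0, 0, 0], [0, 0, 0]], dp=[[0, 0, 0], [0, 0, 0], [0, 0, 0], [0, 0, 0], [0, 0, 0]], gripper=[0.65, 0.65, 0.9, 0.9, 0.9])

```text
clock: 40.88
eef_pos: [607.0, 52.5, 4.6]
eef_rot: [-3.027, 1.565, -1.643]
wrist_force: [-1.4, 0.5, 0.5]
finger_gap: 29.9
```

Request:
jog_arm(turn=[[0, 0, 0]], dp=[[0, -0.12, 0]], gripper=[0.9])

```text
clock: 41.0
eef_pos: [607.2, 52.4, 4.6]
eef_rot: [2.8, 1.565, -2.099]
wrist_force: [-13.0, 2.4, 7.8]
finger_gap: 29.9
```

Request:
jog_arm(turn=[[0, 0, 0]], dp=[[0, -0.13, 0]], gripper=[0.9])

```text
clock: 41.12
eef_pos: [607.1, 52.5, 4.6]
eef_rot: [2.4, 1.562, -2.498]
wrist_force: [-13.4, 1.4, 9.6]
finger_gap: 29.7
```

Request:
jog_arm(turn=[[0, 0, 0]], dp=[[0, -0.13, 0]], gripper=[0.9])

```text
clock: 41.25
eef_pos: [607.0, 52.5, 4.6]
eef_rot: [2.194, 1.559, -2.704]
wrist_force: [-12.5, 1.6, 8.4]
finger_gap: 29.7
```

Solid at 13 N: home. Release, rise straight up, and check.

Request:
jog_arm(turn=[[0, 0, 0], [0, 0, 0], [0, 0, 0], [0, 0, 0], [0, 0, 0], [0, 0, 0], [0, 0, 0], [0, 0, 0]], dp=[[0, 0, 0], [0, 0, 0], [0, 0, 0], [-1.0, 0, 0], [-3.0, 0, 0], [-3.0, 0, 0], [-3.0, 0, 0], [-2.5, 1.5, 3]], gripper=[0.75, 0.6, 0.55, 0.55, 0.55, 0.55, 0.55, 0.55])

```text
clock: 42.25
eef_pos: [599.2, 84.2, 134.4]
eef_rot: [2.192, 1.559, -2.709]
wrist_force: [0.7, 1.0, -0.7]
finger_gap: 42.1
```

```bash
python3 - <<'E'
from plan import *
rep(); shot('wrist','w32'); shot('scene','s32'); p=load('s32')[0]
cv2.imwrite('pics/s32d.png',cv2.resize(p[215:255,235:300],None,fx=12,fy=12,interpolation=cv2.INTER_CUBIC)[:,:,::-1])
E
python3 dial.py w32
```

```text
t 42.25 tcp [599.2  84.2 134.4] bed -15.4 32.6 jawyaw 79.2 F [ 0.7  1.  -0.7] gap 42.1 j6 -1.3
```

View pics/w32.png

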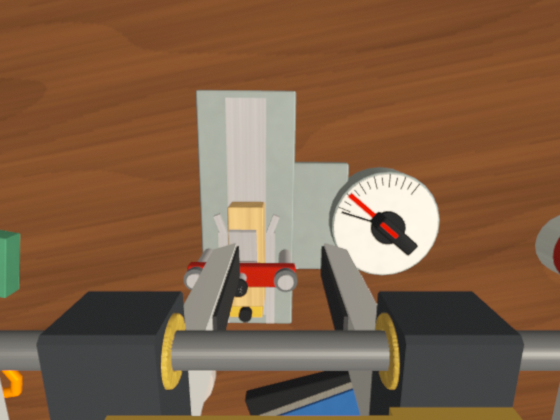

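View pics/s32d.png

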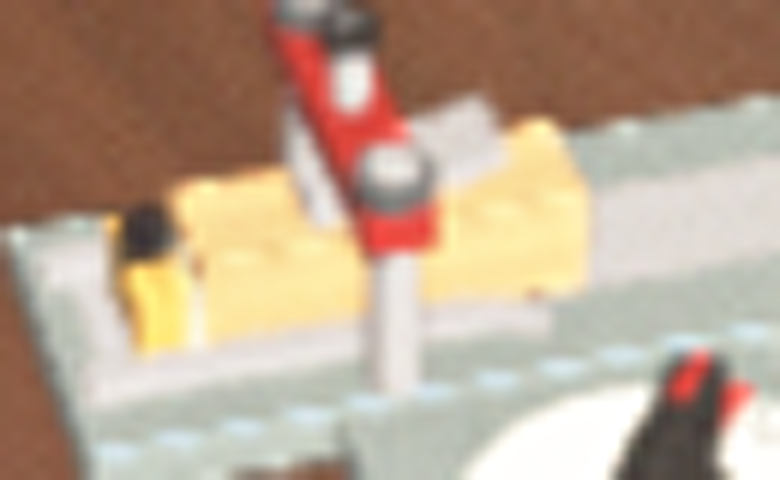

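View pics/w32_r.png

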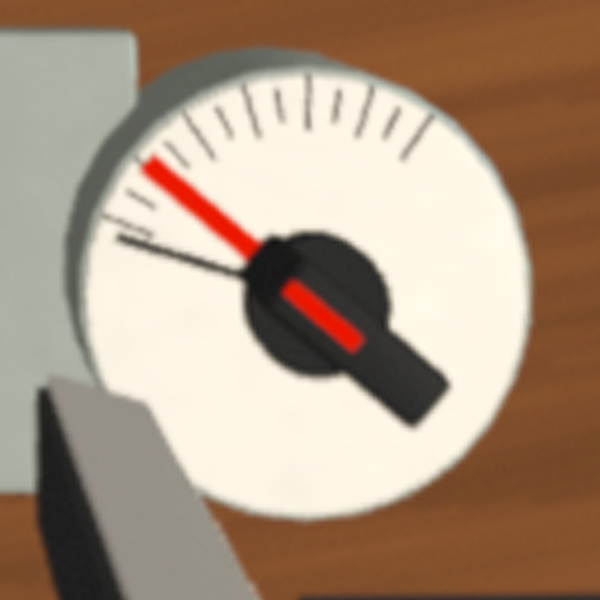

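Mount home; needle 23.3° past the index (expected 22.9° for +2 mm). Final check of the other things.

Request:
jog_arm(turn=[[0, 0, 0], [0, 0, 0], [0, 0, 0], [0, 0, 0]], dp=[[-2, 3, 0], [-2, 4, 0], [0, 4, 0], [0, 3, 0]], gripper=[0.5, 0.5, 0.5, 0.5])

```text
clock: 42.85
eef_pos: [459.2, 112.4, 177.7]
eef_rot: [2.318, 1.562, -2.579]
wrist_force: [1.9, -1.5, -0.2]
finger_gap: 47.0
```

```bash
python3 - <<'E'
from plan import *
rep(); shot('top','t33'); shot('scene','s33')
E
```

```text
t 42.85 tcp [459.2 112.4 177.7] bed -158.2 33.3 jawyaw 79.4 F [ 1.9 -1.5 -0.2] gap 47.0 j6 -1.22
```

View pics/t33.png

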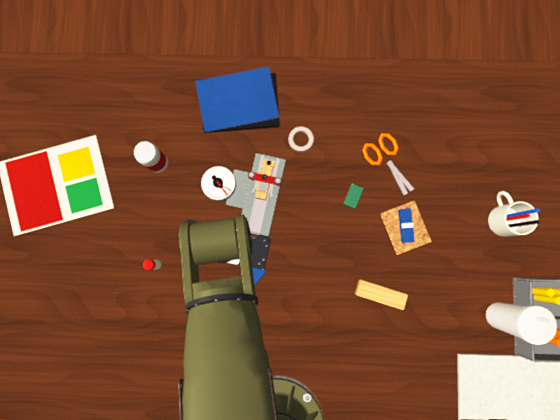

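View pics/s33.png

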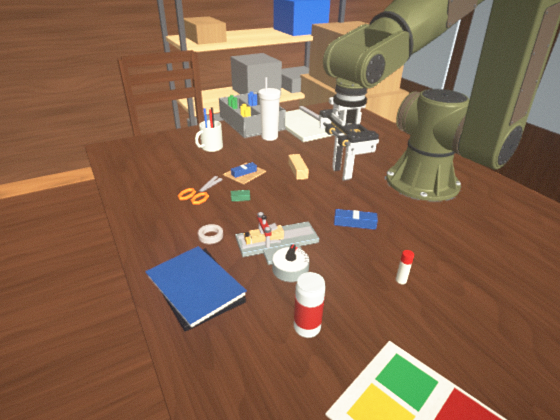

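The mount is in the gauge at (266,185), the master is on the coaster at (406,226), and nothing else has moved.

```bash
python3 - <<'E'
from plan import *
rep(); print(order.sign_off())
E
```

```text
t 42.95 tcp [458.8 112.7 178. ] bed -158.6 33.5 jawyaw 79.5 F [0.3 0.7 0.4] gap 47.1 j6 -1.22
the job is handed in; nothing more can be done
None
```

The job is handed in at 43.0 s. The wooden mount is home in the gauge, and the blue master lies flat on the coaster.

- **Master:** I slid it in and felt it home: about 11–14 N with no further motion. The red index was then set to about 50.0°, with the needle measured at 50.1°.
- **Coaster:** I drew the master out and set it down at up to about 10 N. A camera check shows it wholly within the coaster's edges.
- **Mount:** I slid it in and felt it home: 12–13 N, no motion over repeated pushes. No force reading went above 14 N, so the stop was not rammed as far as I could see, but force is only read at the end of each move.
- **Final dial check:** With the mount in, the index was still at about 50° and the needle about 73.3°. That is 23.3° past the index, against the 22.9° expected for a block 2 mm higher.
- **Other things:** The last overhead and scene pictures show the other things where they started, judged by eye; the larger blue block was partly hidden from above but is where it was in the scene picture.

- **Slip:** My first grip on the master was too high, because the fingertips sit about 19 mm above the reported tool point. It came off when I raised the fingers to take a higher grip, and I took it again lower without moving the block noticeably.
- **Not confirmed:** I could not see the stop pad's travel clearly in the pictures, so "home" rests on the force and on both blocks stopping at the same place.

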